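# Put the lids back on the cups and dishes

## Task

Four open vessels stand on the worktop, and their four wooden lids lie among them. Put each lid on the vessel it matches in shape and size, so that its plug is in the mouth and the plate lies flat on the rim, centred, and square with its dish where the dish has corners. Leave the vessels standing where they are, and do not push the spice jar or the lemon about.

Things in the scene. Friction and masses are not known exactly. Their poses are not given: they have to be found in the camera images.
- cup: Open round plastic cup, pink, the tallest and widest round vessel: 86 mm across the rim, 75 mm high, tapering to 69 mm at the base. Origin: centre of the underside, z up. Weighted, about 0.3 kg. With its lid (big_round_lid) home, the lid's origin is 65 mm above the cup's; the lid's plug has about 7 mm of play all round.
- small_cup: Open round plastic cup, light green, low and small: 60 mm across the rim, 34 mm high. Origin: centre of the underside, z up. About 0.2 kg. With its lid (small_round_lid) home, the lid's origin is 24 mm above the cup's; about 7 mm of play all round.
- butter_dish: Open oblong white ceramic dish, 72 mm along its x, 46 mm along its y, 45 mm high, walls 5 mm. Origin: centre of the underside, z up. About 0.4 kg. With its lid (oblong_lid) home, the lid's origin is 35 mm above the dish's and its x lies along the dish's x, either way round; about 7 mm of play all round.
- square_dish: Open square white ceramic dish, 50 x 50 mm, 60 mm high, walls 5 mm. Origin: centre of the underside, z up, x and y along its sides. About 0.4 kg. With its lid (square_lid) home, the lid's origin is 50 mm above the dish's, in any of the four quarter turns; about 5 mm of play all round.
- big_round_lid: Lid: dark wood plate, round, 92 mm across, 6 mm thick; under it a black plug 60 mm across, 10 mm deep; on top a steel round knob at the centre, 24 mm across, 28 mm high. Origin: centre of the plug's underside, z up; on the worktop it stands on its plug: plate top at z 16 mm, grip top at z 44 mm. Fits the pink cup.
- small_round_lid: Lid: dark wood plate, round, 68 mm across, 6 mm thick; under it a black plug 36 mm across, 10 mm deep; on top a steel round knob at the centre, 24 mm across, 28 mm high. Origin: centre of the plug's underside, z up; on the worktop it stands on its plug: plate top at z 16 mm, grip top at z 44 mm. Fits the small green cup.
- oblong_lid: Lid: dark wood plate, oblong, 76 mm along its x and 50 mm along its y, 6 mm thick; under it a black plug 48 x 22 mm, 10 mm deep; on top a steel bar along x at the centre, 40 mm long, 14 mm wide (pinch it along y), 28 mm high. Origin: centre of the plug's underside, z up; on the worktop it stands on its plug: plate top at z 16 mm, grip top at z 44 mm. Fits the butter dish.
- square_lid: Lid: dark wood plate, square, 54 x 54 mm, sides along x and y, 6 mm thick; under it a black plug 30 x 30 mm, 10 mm deep; on top a steel round knob at the centre, 24 mm across, 28 mm high. Origin: centre of the plug's underside, z up; on the worktop it stands on its plug: plate top at z 16 mm, grip top at z 44 mm. Fits the square dish.
- spice: Bystander: spice jar, 47 mm across, 98 mm high, white cap. Origin: centre of the underside. Leave it alone. (Fixed round the work: at the right a water dispenser 0.43 m tall whose left side runs along y = x - 0.68 from x 0.50 m to 0.75 m; at the back cartons up to 0.22 m tall from x 0.64 m on; at the left a mug tree, centre near x 0.58, y 0.36, about 0.38 m tall.)
- lemon: Bystander: a lemon, 71 mm along x, 53 mm along y, 51 mm high. Origin: centre of the underside. Leave it alone. (The robot starts far to the right of the dispenser: come in at a short radius, in front of it.)

How it is judged:
At the end, for the whole second after the job is handed in: Each lid sits on its own vessel: within 13 mm of its centre, flat on the rim (height within 4 mm, tilt under 0.08 rad), the oblong and square lids turned with their dishes (within 0.35 rad); every vessel upright and within 40 mm of where it stood; all at rest and released (horizontal distance between big_round_lid and cup below 0.013 m and z of big_round_lid in the frame of cup between 0.061 and 0.069 m and angle between each of big_round_lid, cup, small_round_lid, small_cup, oblong_lid, butter_dish, square_lid, square_dish's own z axis and vertical below 0.08 rad and distance of each of cup, small_cup, butter_dish, square_dish from where it was at the start of the episode below 0.04 m and linear speed of each of big_round_lid, cup, small_round_lid, small_cup, oblong_lid, butter_dish, square_lid, square_dish below 0.02 m/s and horizontal distance between small_round_lid and small_cup below 0.013 m and z of small_round_lid in the frame of small_cup between 0.02 and 0.028 m and horizontal distance between oblong_lid and butter_dish below 0.013 m and z of oblong_lid in the frame of butter_dish between 0.031 and 0.039 m and horizontal distance between square_lid and square_dish below 0.013 m and z of square_lid in the frame of square_dish between 0.046 and 0.054 m and angle between the x axis of oblong_lid and the x axis of butter_dish, either way round below 0.35 rad and (angle between the x axis of square_lid and the x axis of square_dish, either way round below 0.35 rad or angle between the x axis of square_lid and the y axis of square_dish, either way round below 0.35 rad)); the robot touches nothing.
It fails at once if the spice jar or the lemon is pushed more than 30 mm (distance of any of spice, lemon from where it was at the start of the episode above 0.03 m).
It fails at once if the spice jar is knocked over (angle between spice's own z axis and vertical above 0.5 rad).
It also fails if it takes over 104 s, if anything falls off the work surface, if the arm or the gripper's body presses on something with over 40 N, if the wrist force passes 120 N, or if a joint passes its speed limit or range.

## Robot

A 6-joint arm with a two-finger parallel gripper is mounted at the origin on a cart in front of the work surface, level with it; the furniture and walls round the work are solid. World frame = base frame: x ahead of the robot, y to its left, z up, the work surface at z = 0. Lengths are in m, angles in rad, forces in N, time in s.
With the tool pointing down it reaches from about 0.35 to 0.975 m from the base axis. Payload 4.9 kg.
Tool frame: the origin (TCP) lies between the finger pads; the fingertips stand 22 mm ahead of it and the grasp point (between the pads) lies 3 mm ahead of it (manip.tips_ahead is the distance from the TCP to the fingertips, in m); z points along the fingers, x is the direction in which the jaws open and shut, and the axes are right-handed (so a half turn about z gives the same grasp; the last joint's range is limited). The gripper opens to 85 mm and grips with 20 to 120 N. Pads are 22 mm wide; open, the fingers measure 114 mm over their backs; the gripper's body (76 mm by 85 mm) begins 54 mm behind the grasp point. The pads swing forward as they close: fully open they stand 13 mm farther back than shut.
Start: joints at [1.157, 0.053, 1.613, -0, 1.476, -0.119], TCP at [0.182, 0.598, 0.253] pointing down, gripper open.
Joint ranges: [-3.01, 3.01], [-1.01, 2.22], [0.06, 2.58], [-1.02, 4.17], [0.09, 2.62], [-3.14, 3.14]. Speed limits (rad/s): [2.57, 2.57, 3.14, 3.14, 3.14, 3.14].

## Interface

Orientations are given as a unit quaternion [w, x, y, z].
In Python, from plant import manip gives the robot as it stands.
- The arm moves only by the shell command python3 -m crank 'ROWS'. ROWS is JSON, a list of rows, each an object of numbers: "tx", "ty", "tz": the shift along the tool's x, y, z in cm; "wx", "wy", "wz": the turn, a rotation vector about the tool's x, y, z in degrees; "jaw": the opening, from -1 (shut) to 1 (fully open), so that 0 is half open. In form: [{"tx": .., "ty": .., "tz": .., "wx": .., "wy": .., "wz": .., "jaw": ..}, ...]. A call has 1 to 8 rows; each row is the pose to reach, as a shift and turn from the pose commanded when the call began, along the tool's axes at that moment; what a row does not reach only later rows make up. A row lasts 1/12 s, in which the tool goes at most 41.7 mm and 7.16 degrees, less where a joint would pass 70% of its speed; a pose out of reach is approached as far as the arm can. A call with a gripper value outside its range is refused whole. The fingers move at their own pace and stop on an object; the grip force is fixed at half the most. Time passes only in rows, so rows that repeat a pose let the fingers close. It gives the time, the measured TCP pose, the force and the opening at its end, in the units of the state.
- manip.state(): the state, without advancing time (a new reading comes with each control period).
- manip.grab_frame(name): name is "scene" or "top" or "wrist"; returns the picture (420x560x3 uint8, blue, green, red); there is no depth.
- manip.camera_model(name): a dict with "camera_matrix" (3x3 intrinsics, pixels), "rvec" (rotation vector, rad) and "tvec" (3), from world to camera coordinates, as OpenCV has them. Camera axes: x right, y down, z forward; pixel columns grow to the right and rows downward; lengths in m; the calibration is good to about 2 mm. A picture is of the moment at which its call begins: read the wrist's pose just before it. camera_model takes no time and is no camera call; for the wrist camera it gives the pose at the moment of the call.
- manip.job_done(): hands the job in, once; it reports no verdict.
Trained networks look in the newest picture that a camera, given by its name, has taken for a name from the list of things; names that differ only in an ending like _2 or _b are one class to them, and where a whole thing is asked for, a point or a joint stands for the part that bears it (a point fixed in the world has none). Each returns a list of dicts, best first, with "p" (0 to 1); they miss things now and then, are a little off and sometimes report something else, mostly with a low value. They report only what shows in the picture. A call takes as long as a camera call.
- manip.search_frame(camera, name): "rect" ([left, top, width, height] in pixels, round what is visible of it).
- manip.silhouettes(camera, name): "region" (420x560 bool, what is visible of it) and "rect" ([left, top, width, height] in pixels, round what is visible of it).
- manip.tip_of(camera, name): "centre" ([column, row] in pixels: a listed point, or the origin of a listed thing).
The state is a dict: "time": time; "joint_pos": joint angles; "joint_vel": joint speeds; "joint_efforts": joint torques, N m; "tool_pos": TCP position; "tool_rot": TCP orientation; "contact_force": force on the tool from outside, world axes, zero at the start; "ft_torque": the same for the moment, N m; "gripper_width": opening from 0.0 (shut) to 1.0 (fully open).
Only numpy, scipy, OpenCV 4.12 (cv2) and the standard library are available. Lean on these libraries where they do the work, as an engineer would, in place of code of your own. Each camera call takes 0.05 s, during which the arm holds its last target. There are 200 camera calls.

## Working session

There is one attempt and no reset: what is moved stays moved. The work goes in short steps, Python scripts to look and compute and a shell command to move; the robot and the scene stay as the last step left them, time stands still between calls to the robot, and variables do not carry over. Pictures are saved under pics/ and viewed, about 12 in all and at most 16, crops included, and the job is handed in when it is done.

```bash
ls; mkdir -p pics
cat > h.py <<'E'
import numpy as np, cv2
from plant import manip
def model(n):
    m=manip.camera_model(n); K=np.array(m["camera_matrix"],float); R=cv2.Rodrigues(np.array(m["rvec"],float))[0]; t=np.array(m["tvec"],float).ravel(); return K,R,t
def ray(n,uv,z,M=None):
    K,R,t=M or model(n); d=R.T@np.linalg.inv(K)@np.array([uv[0],uv[1],1.]); c=-R.T@t; return c+d*(z-c[2])/d[2]
def proj(n,P,M=None):
    K,R,t=M or model(n); p=K@(R@np.array(P,float)+t); return p[:2]/p[2]
NAMES="cup small_cup butter_dish square_dish big_round_lid small_round_lid oblong_lid square_lid spice lemon".split()
E
python3 - <<'E'
from h import *
s=manip.state(); print({k:np.round(v,3) for k,v in s.items()})
for c in("top","scene"):
    im=manip.grab_frame(c); cv2.imwrite(f"pics/{c}0.png",im)
    K,R,t=model(c); print(c,"cam at",-R.T@t)
    for n in NAMES:
        r=manip.silhouettes(c,n); q=manip.tip_of(c,n)
        print(n,[(np.round(a["p"],2),a["rect"]) for a in r[:2]],[(np.round(a["p"],2),np.round(a["centre"],1),np.round(ray(c,a["centre"],0),3)[:2]) for a in q[:2]])
E
```

```text
pics
{'time': np.float64(0.0), 'joint_pos': array([ 1.157,  0.053,  1.614,  0.   ,  1.476, -0.119]), 'joint_vel': array([ 0.002, -0.001,  0.   ,  0.001,  0.   ,  0.003]), 'joint_efforts': array([-0.0000e+00, -3.9369e+01, -3.7018e+01, -0.0000e+00,  7.0000e-03,
        0.0000e+00]), 'tool_pos': array([0.181, 0.597, 0.252]), 'tool_rot': array([ 0.   ,  0.803,  0.596, -0.001]), 'contact_force': array([ 0.271, -0.388, -0.135]), 'ft_torque': array([0.005, 0.013, 0.031]), 'gripper_width': np.float64(0.998)}
top cam at [0.45792601 0.13888856 1.08568762]
cup [(np.float64(0.69), [271.1, 214.2, 39.2, 36.2]), (np.float64(0.19), [373.3, 236.2, 36.5, 30.7])] [(np.float64(0.72), array([291.6, 236.2]), array([0.487, 0.134]))]
small_cup [(np.float64(0.7), [211.8, 228.8, 22.8, 25.0])] [(np.float64(0.98), array([226.8, 240. ]), array([0.482, 0.299]))]
butter_dish [(np.float64(0.86), [374.9, 235.6, 35.2, 27.0])] [(np.float64(0.75), array([387.5, 248.7]), array([ 0.449, -0.104]))]
square_dish [(np.float64(0.8), [319.4, 181.7, 30.4, 28.8])] []
big_round_lid [(np.float64(0.68), [239.5, 195.4, 38.8, 37.2])]
[... 1737 characters left out ...]
nd_lid [(np.float64(0.74), [271.7, 246.6, 33.5, 23.6])] [(np.float64(0.74), array([291.3, 264. ]), array([0.467, 0.048]))]
oblong_lid [(np.float64(0.77), [299.9, 194.6, 38.7, 25.5]), (np.float64(0.27), [318.5, 252.3, 37.7, 27.8])] [(np.float64(0.64), array([317.9, 213.6]), array([0.609, 0.142]))]
square_lid [(np.float64(0.68), [317.9, 254.2, 39.9, 26.2]), (np.float64(0.31), [193.0, 157.2, 21.9, 23.0])] []
spice [(np.float64(0.68), [232.0, 179.7, 22.6, 49.6])] [(np.float64(0.64), array([244.6, 222.2]), array([0.465, 0.212]))]
lemon [(np.float64(0.95), [196.4, 158.7, 18.6, 21.8]), (np.float64(0.43), [271.8, 245.6, 29.9, 26.3])] [(np.float64(0.73), array([208.5, 178.8]), array([0.486, 0.412]))]
```

Run:
```python
import cv2
a=cv2.imread("pics/top0.png")[130:290,130:430]; cv2.imwrite("pics/t0c.png",cv2.resize(a,(795,424),interpolation=cv2.INTER_CUBIC))
a=cv2.imread("pics/scene0.png"); cv2.imwrite("pics/s0c.png",a)
```

```text
(no output)
```

View pics/t0c.png

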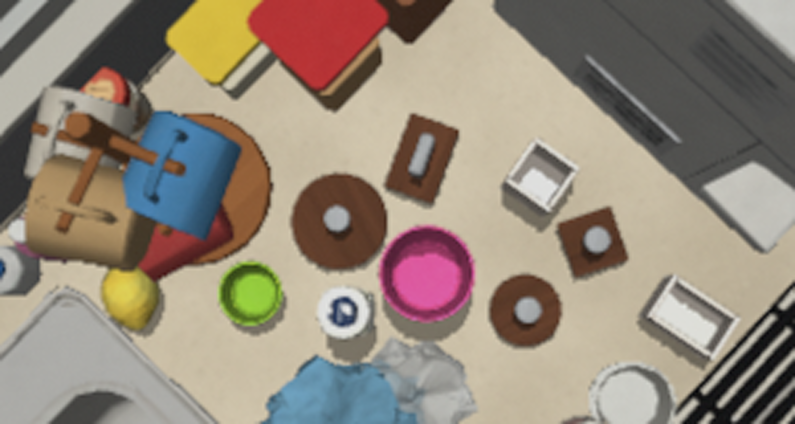

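View pics/s0c.png

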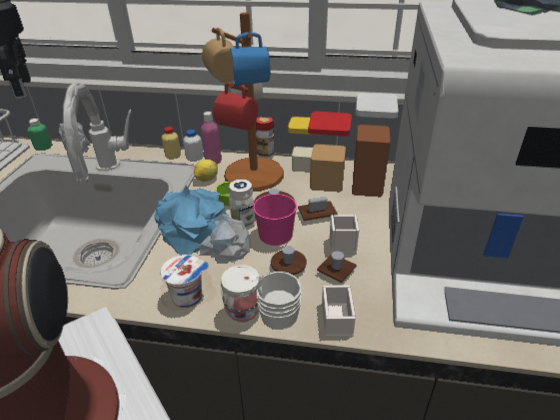

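```bash
cat > m.py <<'E'
from h import *
Z=dict(cup=.075,small_cup=.034,butter_dish=.045,square_dish=.06,big_round_lid=.016,small_round_lid=.016,oblong_lid=.016,square_lid=.016,spice=.098,lemon=.025)
def meas(c,names,M=None):
    M=M or model(c); out={}
    for n in names:
        r=manip.silhouettes(c,n)
        if not r: print(n,"none"); continue
        m=np.array(r[0]["region"],np.uint8)
        cs,_=cv2.findContours(m,cv2.RETR_EXTERNAL,cv2.CHAIN_APPROX_NONE); k=max(cs,key=cv2.contourArea)[:,0,:]
        P=np.array([ray(c,p,Z[n],M)[:2] for p in k],np.float32)
        (x,y),(w,h),a=cv2.minAreaRect(P)
        if w<h: w,h,a=h,w,a+90
        print(n,"p%.2f"%r[0]["p"],"c %.3f %.3f size %.0f %.0f ang(long) %.0f"%(x,y,w*1e3,h*1e3,(a+90)%180-90)); out[n]=(x,y,a)
    return out
E
python3 - <<'E'
from m import *
manip.grab_frame("top"); meas("top",NAMES)
K,R,t=model("wrist"); s=manip.state()
from scipy.spatial.transform import Rotation as Ro
q=s["tool_rot"]; T=Ro.from_quat([*q[1:],q[0]]).as_matrix()
print("tool axes\n",T.round(3)); print("cam in tool",T.T@((-R.T@t)-s["tool_pos"]),"\n",(R@T).round(2))
print(K)
E
```

```text
cup p0.68 c 0.493 0.138 size 85 83 ang(long) -47
small_cup p0.83 c 0.480 0.303 size 59 56 ang(long) 88
butter_dish p0.64 c 0.447 -0.099 size 77 49 ang(long) 54
square_dish p0.72 c 0.577 0.033 size 58 50 ang(long) -36
big_round_lid p0.85 c 0.544 0.219 size 90 85 ang(long) 88
small_round_lid p0.76 c 0.457 0.048 size 67 63 ang(long) -47
oblong_lid p0.95 c 0.602 0.140 size 74 48 ang(long) -23
square_lid p0.68 c 0.546 0.218 size 89 88 ang(long) 44
spice p0.85 c 0.459 0.208 size 46 41 ang(long) 89
lemon p0.56 c 0.481 0.416 size 55 53 ang(long) 62
tool axes
 [[ 0.291  0.957  0.   ]
 [ 0.957 -0.291 -0.   ]
 [ 0.     0.    -1.   ]]
cam in tool [ 0.00016008 -0.08218374 -0.12097739] 
 [[ 1.    0.    0.  ]
 [-0.    0.95 -0.32]
 [-0.    0.32  0.95]]
[[346.03478927   0.         279.67379286]
 [  0.         346.03478927 212.01133325]
 [  0.           0.           1.        ]]
```

View pics/top0.png

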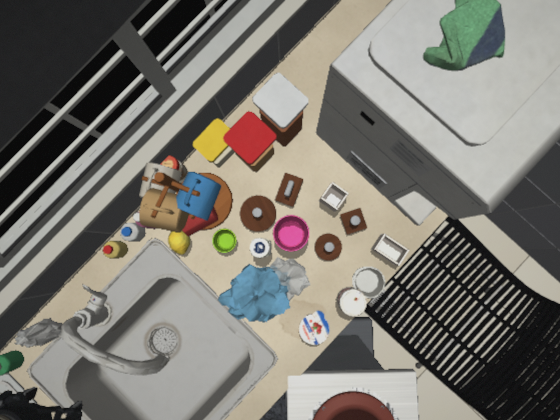

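Run:
```python
from h import *
def tri(a,b):
    A=model("top");B=model("scene")
    P=cv2.triangulatePoints(A[0]@np.c_[A[1],A[2]],B[0]@np.c_[B[1],B[2]],np.array(a,float),np.array(b,float)).ravel();P=P[:3]/P[3]
    return P.round(3),np.round(proj("top",P)-a,1),np.round(proj("scene",P)-b,1)
print(tri((168,350),(130,145))); print(tri((75,335),(72,90))); print(tri((120,358),(100,110)))
a=cv2.imread("pics/top0.png")[250:420,0:300]; b=cv2.imread("pics/scene0.png")[0:280,0:260]
cv2.imwrite("pics/f.png",np.hstack([cv2.resize(a,(450,255)),cv2.resize(b,(312,336))[:255]]))
print(tri((197,192),(250,60)))
print(proj("scene",manip.state()["tool_pos"]))
```

```text
(array([0.284, 0.386, 0.175]), array([  6.4, -15.4]), array([-15.7,  -2.1]))
(array([0.282, 0.576, 0.224]), array([-2.3,  7.6]), array([6.3, 0.3]))
(array([0.272, 0.474, 0.22 ]), array([  4.3, -12.2]), array([-11.2,  -1.5]))
(array([0.563, 0.309, 0.301]), array([-0.6,  1. ]), array([ 0.9, -0.1]))
[22.37501157 85.15955481]
```

View pics/f.png

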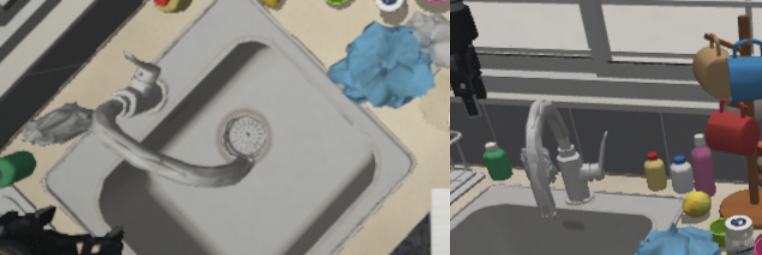

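```bash
cat > g.py <<'E'
from h import *
from scipy.spatial.transform import Rotation as Ro
def T():
    s=manip.state(); q=s["tool_rot"]; return s,Ro.from_quat([*q[1:],q[0]])
def go(x,y,z,yaw=None):
    "yaw: world angle (deg) of tool x, tool straight down; chooses half-turn nearest"
    s,r=T(); d=r.inv().apply(np.array([x,y,z])-s["tool_pos"])*100
    cur=np.degrees(np.arctan2(*r.as_matrix()[[1,0],0]))
    yaw=cur if yaw is None else yaw
    e=(yaw-cur+90)%180-90; tgt=Ro.from_euler("ZX",[np.radians(cur+e),np.pi]); w=np.degrees((r.inv()*tgt).as_rotvec())
    print("tx %.2f ty %.2f tz %.2f | wx %.1f wy %.1f wz %.1f | cur yaw %.1f j6 %.2f rows>=%.1f / %.1f t %.1f"%(*d,*w,cur,s["joint_pos"][5],np.linalg.norm(d)/4.17,np.linalg.norm(w)/7.16,s["time"]))
E
python3 -m crank '[{"tz":-4},{"tz":-8},{"tz":-12},{"tz":-16},{"tz":-17}]'
python3 -c "
from g import *
go(.42,.06,.42,90)"
```

```text
tx -44.55 ty 38.45 tz -16.67 | wx 0.0 wy 0.0 wz -16.9 | cur yaw 73.1 j6 -0.12 rows>=14.7 / 2.4 t 2.6schema error: expected keys tx, ty, tz, wx, wy, wz, jaw
```

```bash
python3 -m crank '[{"tx":0,"ty":0,"tz":-17,"wx":0,"wy":0,"wz":0,"jaw":1},{"tx":0,"ty":0,"tz":-17,"wx":0,"wy":0,"wz":0,"jaw":1},{"tx":0,"ty":0,"tz":-17,"wx":0,"wy":0,"wz":0,"jaw":1},{"tx":0,"ty":0,"tz":-17,"wx":0,"wy":0,"wz":0,"jaw":1},{"tx":0,"ty":0,"tz":-17,"wx":0,"wy":0,"wz":0,"jaw":1}]'
python3 -c "
from g import *
go(.42,.06,.42,90)"
```

```text
time: 3.07
tool_pos: [0.1822, 0.5995, 0.4348]
tool_rot: [-0.004, 0.803, 0.596, 0.007]
contact_force: [0.4, 0.1, 2.2]
gripper_width: 1.0
tx -44.74 ty 38.43 tz 0.84 | wx 0.2 wy -0.9 wz -16.9 | cur yaw 73.1 j6 -0.12 rows>=14.1 / 2.4 t 3.1
```

```bash
python3 -m crank '[{"tx":-45,"ty":38,"tz":0,"wx":0,"wy":0,"wz":-17,"jaw":0.2},{"tx":-45,"ty":38,"tz":0,"wx":0,"wy":0,"wz":-17,"jaw":0.2},{"tx":-45,"ty":38,"tz":0,"wx":0,"wy":0,"wz":-17,"jaw":0.2},{"tx":-45,"ty":38,"tz":0,"wx":0,"wy":0,"wz":-17,"jaw":0.2},{"tx":-45,"ty":38,"tz":0,"wx":0,"wy":0,"wz":-17,"jaw":0.2},{"tx":-45,"ty":38,"tz":0,"wx":0,"wy":0,"wz":-17,"jaw":0.2},{"tx":-45,"ty":38,"tz":0,"wx":0,"wy":0,"wz":-17,"jaw":0.2},{"tx":-45,"ty":38,"tz":0,"wx":0,"wy":0,"wz":-17,"jaw":0.2}]'
python3 -c "
from g import *
go(.40,.08,.42,90)"
```

```text
time: 3.73
tool_pos: [0.3135, 0.2901, 0.4233]
tool_rot: [0.0, 0.706, 0.708, 0.0]
contact_force: [1.4, 0.4, 0.1]
gripper_width: 0.598
tx -21.03 ty 8.59 tz 0.33 | wx 0.1 wy -0.0 wz 0.2 | cur yaw 90.2 j6 -1.00 rows>=5.4 / 0.0 t 3.7
```

```bash
python3 -m crank '[{"tx":-21,"ty":8.5,"tz":0,"wx":0,"wy":0,"wz":0,"jaw":0.2},{"tx":-21,"ty":8.5,"tz":0,"wx":0,"wy":0,"wz":0,"jaw":0.2},{"tx":-21,"ty":8.5,"tz":0,"wx":0,"wy":0,"wz":0,"jaw":0.2},{"tx":-21,"ty":8.5,"tz":0,"wx":0,"wy":0,"wz":0,"jaw":0.2},{"tx":-21,"ty":8.5,"tz":0,"wx":0,"wy":0,"wz":0,"jaw":0.2},{"tx":-21,"ty":8.5,"tz":0,"wx":0,"wy":0,"wz":0,"jaw":0.2},{"tx":-21,"ty":8.5,"tz":0,"wx":0,"wy":0,"wz":0,"jaw":0.2},{"tx":-21,"ty":8.5,"tz":0,"wx":0,"wy":0,"wz":0,"jaw":0.2}]'
python3 - <<'E'
from m import *
M=model("wrist"); im=manip.grab_frame("wrist"); cv2.imwrite("pics/w1.png",im)
import pickle; pickle.dump(M,open("w1.pkl","wb"))
meas("wrist",NAMES,M)
for n in NAMES:
    q=manip.tip_of("wrist",n)[:1]
    for a in q: print(n,"tip p%.2f"%a["p"],np.round(a["centre"]),ray("wrist",a["centre"],0,M)[:2].round(3))
print(manip.state()["time"])
E
```

```text
time: 4.4
tool_pos: [0.3989, 0.0814, 0.4231]
tool_rot: [-0.0, 0.707, 0.707, 0.0]
contact_force: [-0.2, -0.2, -1.6]
gripper_width: 0.6
cup p0.76 c 0.491 0.139 size 94 84 ang(long) -13
small_cup p0.72 c 0.481 0.298 size 63 59 ang(long) 90
butter_dish p0.78 c 0.444 -0.098 size 75 62 ang(long) 55
square_dish p0.68 c 0.531 0.210 size 79 77 ang(long) -20
big_round_lid p0.85 c 0.552 0.222 size 87 82 ang(long) -20
small_round_lid p0.78 c 0.460 0.046 size 66 66 ang(long) -28
oblong_lid p0.80 c 0.605 0.138 size 77 52 ang(long) -22
square_lid p0.73 c 0.522 -0.019 size 56 56 ang(long) 18
spice p0.89 c 0.450 0.200 size 78 50 ang(long) 47
lemon p0.91 c 0.485 0.417 size 68 55 ang(long) 49
small_cup tip p0.95 [415. 199.] [0.478 0.303]
butter_dish tip p0.72 [311. 268.] [0.604 0.137]
square_dish tip p0.81 [248. 256.] [0.581 0.027]
big_round_lid tip p0.75 [358. 241.] [0.553 0.216]
small_round_lid tip p0.74 [260. 188.] [0.459 0.049]
oblong_lid tip p0.82 [313. 269.] [0.605 0.14 ]
square_lid tip p0.97 [218. 223.] [ 0.52  -0.022]
spice tip p0.61 [361. 190.] [0.463 0.214]
lemon tip p0.64 [483. 204.] [0.487 0.417]
5.45
```

View pics/w1.png

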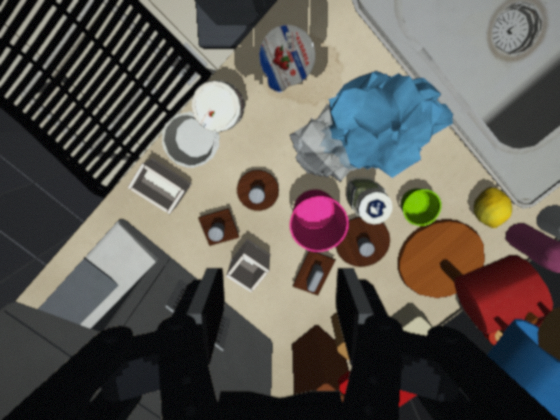

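```bash
cat > fit.py <<'E'
from m import *
from scipy.optimize import minimize
c=lambda r,z:[(r*np.cos(a),r*np.sin(a),z) for a in np.arange(0,6.28,.2)]
b=lambda w,h,z:[(i*w/2,j*h/2,z) for i in(-1,1) for j in(-1,1)]
knob=c(.012,.016)+c(.012,.044)
G=dict(cup=[c(.043,.075)+c(.0345,0)],small_cup=[c(.03,.034)+c(.025,0)],butter_dish=[b(.072,.046,.045)+b(.072,.046,0)],square_dish=[b(.05,.05,.06)+b(.05,.05,0)],
 big_round_lid=[c(.046,.016)+c(.046,.01),knob],small_round_lid=[c(.034,.016)+c(.034,.01),knob],oblong_lid=[b(.076,.05,.016)+b(.076,.05,.01),b(.04,.014,.016)+b(.04,.014,.044)],square_lid=[b(.054,.054,.016)+b(.054,.054,.01),knob])
S=4
def render(n,p,M,z0=0):
    K,R,t=M; im=np.zeros((420*S,560*S),np.uint8); cs,sn=np.cos(p[2]),np.sin(p[2])
    for h in G[n]:
        h=np.array(h)@np.array([[cs,sn,0],[-sn,cs,0],[0,0,1]])+[p[0],p[1],z0]
        q=h@R.T+t; q=q@K.T; q=q[:,:2]/q[:,2:]
        cv2.fillConvexPoly(im,cv2.convexHull(np.round((q+.5)*S).astype(np.int32)),1)
    return im
def fit(cam,n,x0,M=None,z0=0):
    "x0=(x,y,yaw deg)"
    M=M or model(cam); rs=manip.silhouettes(cam,n); best=None
    for r in rs[:3]:
        m=cv2.resize(np.array(r["region"],np.uint8),None,fx=S,fy=S,interpolation=cv2.INTER_NEAREST)
        f=lambda u:(lambda a:1-(a&m).sum()/max(1,(a|m).sum()))(render(n,(x0[0]+u[0]*.01,x0[1]+u[1]*.01,np.radians(x0[2])+u[2]*.3),M,z0))
        for y in ((0,) if "round" in n or "cup" in n else (0,1,-1)):
            s=minimize(f,[0,0,y],method="Nelder-Mead",options=dict(initial_simplex=np.array([[0,0,y],[1,0,y],[0,1,y],[0,0,y+.7]]),maxfev=90))
            if best is None or s.fun<best[0]: best=(s.fun,s.x)
    if best is None: print(n,"not found"); return
    e,u=best; o=(x0[0]+u[0]*.01,x0[1]+u[1]*.01,x0[2]+np.degrees(u[2]*.3))
    print(cam,n,"%.3f %.3f yaw %.0f IoU %.2f"%(*o,1-e)); return o
X0=dict(cup=(.491,.139,0),small_cup=(.481,.299,0),butter_dish=(.446,-.099,54),square_dish=(.58,.03,30),big_round_lid=(.55,.22,0),small_round_lid=(.459,.048,0),oblong_lid=(.604,.139,-22),square_lid=(.52,-.02,18))
E
python3 - <<'E'
from fit import *
for cam in("wrist","top"):
    M=model(cam); manip.grab_frame(cam)
    for n in G: fit(cam,n,X0[n],M)
print(manip.state()["time"])
E
```

```text
wrist cup 0.494 0.137 yaw 1 IoU 0.98
wrist small_cup 0.482 0.302 yaw -1 IoU 0.93
wrist butter_dish 0.449 -0.104 yaw 54 IoU 0.97
square_dish not found
wrist big_round_lid 0.549 0.220 yaw 2 IoU 0.85
wrist small_round_lid 0.460 0.046 yaw 12 IoU 0.97
wrist oblong_lid 0.607 0.138 yaw -19 IoU 0.93
wrist square_lid 0.522 -0.020 yaw 17 IoU 0.93
top cup 0.493 0.138 yaw 6 IoU 0.97
top small_cup 0.480 0.302 yaw 2 IoU 0.96
top butter_dish 0.447 -0.102 yaw 55 IoU 0.93
top square_dish 0.580 0.030 yaw 53 IoU 0.95
top big_round_lid 0.546 0.219 yaw 6 IoU 0.96
top small_round_lid 0.458 0.047 yaw 5 IoU 0.95
top oblong_lid 0.604 0.140 yaw -25 IoU 0.87
top square_lid 0.521 -0.018 yaw 15 IoU 0.92
6.35
```

```bash
python3 -m crank '[{"tx":-10,"ty":12.3,"tz":30,"wx":0,"wy":0,"wz":0,"jaw":0.2},{"tx":-10,"ty":12.3,"tz":30,"wx":0,"wy":0,"wz":0,"jaw":0.2},{"tx":-10,"ty":12.3,"tz":30,"wx":0,"wy":0,"wz":0,"jaw":0.2},{"tx":-10,"ty":12.3,"tz":30,"wx":0,"wy":0,"wz":0,"jaw":0.2},{"tx":-10,"ty":12.3,"tz":30,"wx":0,"wy":0,"wz":0,"jaw":0.2},{"tx":-10,"ty":12.3,"tz":30,"wx":0,"wy":0,"wz":0,"jaw":0.2},{"tx":-10,"ty":12.3,"tz":30,"wx":0,"wy":0,"wz":0,"jaw":0.2},{"tx":-10,"ty":12.3,"tz":30,"wx":0,"wy":0,"wz":0,"jaw":0.2}]'
python3 -c "
from fit import *
M=model('wrist');cv2.imwrite('pics/w2.png',manip.grab_frame('wrist'))
fit('wrist','square_lid',(.5215,-.019,16),M)
fit('wrist','square_dish',(.58,.03,53),M)
from g import *
go(.5215,-.019,.042,90)"
```

```text
time: 7.02
tool_pos: [0.5203, -0.0167, 0.1269]
tool_rot: [0.0, 0.706, 0.708, 0.0]
contact_force: [0.6, -0.2, 0.4]
gripper_width: 0.601
wrist square_lid 0.521 -0.019 yaw 17 IoU 0.97
wrist square_dish 0.581 0.030 yaw 53 IoU 0.54
tx -0.30 ty 0.49 tz 8.18 | wx -0.6 wy -0.1 wz 0.0 | cur yaw 90.0 j6 -1.75 rows>=2.0 / 0.1 t 7.2
```

View pics/w2.png

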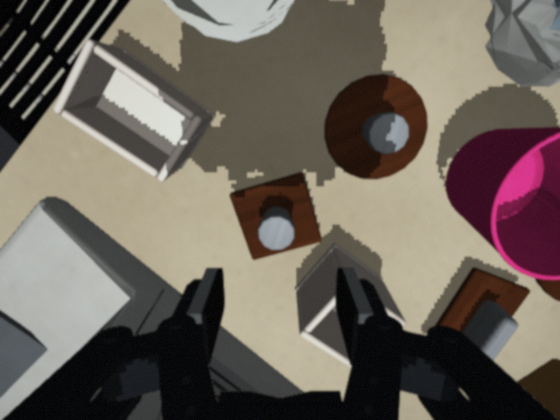

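```bash
python3 -m crank '[{"tx":0,"ty":0,"tz":4,"wx":0,"wy":0,"wz":0,"jaw":0.2},{"tx":0,"ty":0,"tz":7,"wx":0,"wy":0,"wz":0,"jaw":0.2},{"tx":0,"ty":0,"tz":8.1,"wx":0,"wy":0,"wz":0,"jaw":0.2},{"tx":0,"ty":0,"tz":8.1,"wx":0,"wy":0,"wz":0,"jaw":0.2},{"tx":0,"ty":0,"tz":8.1,"wx":0,"wy":0,"wz":0,"jaw":0.2}]'
python3 -c "
from g import *
go(.5215,-.019,.042,90)"
```

```text
time: 7.58
tool_pos: [0.5208, -0.0158, 0.0496]
tool_rot: [0.001, 0.706, 0.708, 0.001]
contact_force: [0.1, -0.6, 0.6]
gripper_width: 0.596
tx -0.31 ty 0.07 tz 0.76 | wx 0.1 wy 0.0 wz 0.1 | cur yaw 90.1 j6 -1.75 rows>=0.2 / 0.0 t 7.6
```

```bash
python3 -m crank '[{"tx":-0.3,"ty":0,"tz":0.6,"wx":0,"wy":0,"wz":0,"jaw":0.2},{"tx":-0.3,"ty":0,"tz":0.6,"wx":0,"wy":0,"wz":0,"jaw":0.2},{"tx":-0.3,"ty":0,"tz":0.6,"wx":0,"wy":0,"wz":0,"jaw":-1},{"tx":-0.3,"ty":0,"tz":0.6,"wx":0,"wy":0,"wz":0,"jaw":-1},{"tx":-0.3,"ty":0,"tz":0.6,"wx":0,"wy":0,"wz":0,"jaw":-1},{"tx":-0.3,"ty":0,"tz":0.6,"wx":0,"wy":0,"wz":0,"jaw":-1},{"tx":-0.3,"ty":0,"tz":0.6,"wx":0,"wy":0,"wz":0,"jaw":-1}]'
python3 -c "
from g import *
go(.5215,-.019,.042,90)"
```

```text
time: 8.17
tool_pos: [0.5206, -0.0191, 0.0429]
tool_rot: [0.001, 0.706, 0.708, 0.0]
contact_force: [-2.4, 0.6, 5.4]
gripper_width: 0.255
tx 0.01 ty 0.09 tz 0.09 | wx 0.1 wy 0.0 wz 0.1 | cur yaw 90.1 j6 -1.75 rows>=0.0 / 0.0 t 8.2
```

```bash
python3 -m crank '[{"tx":0,"ty":0,"tz":-4,"wx":0,"wy":0,"wz":0,"jaw":-1},{"tx":0,"ty":0,"tz":-8,"wx":0,"wy":0,"wz":0,"jaw":-1},{"tx":1,"ty":2,"tz":-9.5,"wx":0,"wy":0,"wz":-7,"jaw":-1},{"tx":3,"ty":4,"tz":-9.5,"wx":0,"wy":0,"wz":-14,"jaw":-1},{"tx":4.9,"ty":6,"tz":-9.5,"wx":0,"wy":0,"wz":-21,"jaw":-1},{"tx":4.9,"ty":6,"tz":-9.5,"wx":0,"wy":0,"wz":-28,"jaw":-1},{"tx":4.9,"ty":6,"tz":-9.5,"wx":0,"wy":0,"wz":-36.5,"jaw":-1},{"tx":4.9,"ty":6,"tz":-9.5,"wx":0,"wy":0,"wz":-36.5,"jaw":-1}]'
python3 -m crank '[{"tx":0,"ty":0,"tz":0,"wx":0,"wy":0,"wz":0,"jaw":-1},{"tx":0,"ty":0,"tz":0,"wx":0,"wy":0,"wz":0,"jaw":-1}]'
python3 -c "
from fit import *
M=model('wrist');cv2.imwrite('pics/w3.png',manip.grab_frame('wrist'))
s=manip.state();p=s['tool_pos'];print(s['gripper_width'])
fit('wrist','square_lid',(p[0],p[1],53),M,p[2]-.0425)
fit('top','square_dish',(.58,.03,53))
from g import *
go(.5805,.030,.0925,126.5)"
```

```text
time: 8.83
tool_pos: [0.5797, 0.0306, 0.1361]
tool_rot: [-0.0, 0.448, 0.894, -0.0]
contact_force: [-0.2, -0.7, -1.0]
gripper_width: 0.249
time: 9.0
tool_pos: [0.5794, 0.03, 0.1363]
tool_rot: [-0.0, 0.45, 0.893, -0.0]
contact_force: [0.4, -0.3, -0.7]
gripper_width: 0.255
0.2508234578235957
wrist square_lid 0.579 0.031 yaw 55 IoU 0.73
top square_dish 0.580 0.030 yaw 53 IoU 0.95
tx -0.05 ty 0.08 tz 4.40 | wx -0.0 wy -0.0 wz 0.0 | cur yaw 126.5 j6 -2.28 rows>=1.1 / 0.0 t 9.2
```

View pics/w3.png

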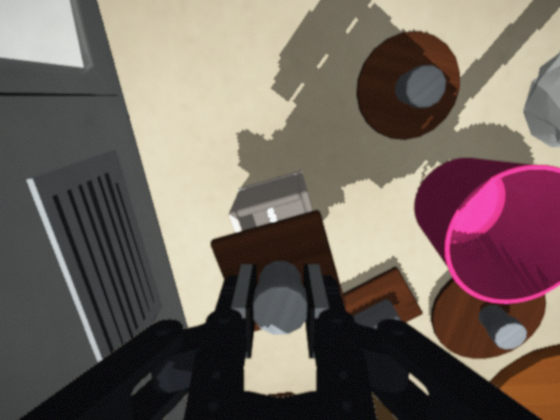

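```bash
python3 -m crank '[{"tx":0,"ty":0.1,"tz":2,"wx":0,"wy":0,"wz":0,"jaw":-1},{"tx":0,"ty":0.1,"tz":3.5,"wx":0,"wy":0,"wz":0,"jaw":-1},{"tx":0,"ty":0.1,"tz":4.3,"wx":0,"wy":0,"wz":0,"jaw":-1},{"tx":0,"ty":0.1,"tz":4.5,"wx":0,"wy":0,"wz":0,"jaw":-1},{"tx":0,"ty":0.1,"tz":4.5,"wx":0,"wy":0,"wz":0,"jaw":-1},{"tx":0,"ty":0.1,"tz":4.5,"wx":0,"wy":0,"wz":0,"jaw":-1}]'
```

```text
time: 9.65
tool_pos: [0.5808, 0.0306, 0.0922]
tool_rot: [0.0, 0.45, 0.893, 0.0]
contact_force: [-0.9, -0.3, 1.3]
gripper_width: 0.257
```

```bash
python3 -m crank '[{"tx":0,"ty":0,"tz":0,"wx":0,"wy":0,"wz":0,"jaw":0},{"tx":0,"ty":0,"tz":0,"wx":0,"wy":0,"wz":0,"jaw":0},{"tx":0,"ty":0,"tz":0,"wx":0,"wy":0,"wz":0,"jaw":0},{"tx":0,"ty":0,"tz":-4,"wx":0,"wy":0,"wz":0,"jaw":0},{"tx":0,"ty":0,"tz":-7,"wx":0,"wy":0,"wz":0,"jaw":0},{"tx":0,"ty":0,"tz":-7,"wx":0,"wy":0,"wz":0,"jaw":0},{"tx":0,"ty":0,"tz":-7,"wx":0,"wy":0,"wz":0,"jaw":0}]'
python3 -c "
from fit import *
M=model('wrist');manip.grab_frame('wrist')
fit('wrist','square_lid',(.58,.03,53),M,.05)
M=model('top');manip.grab_frame('top')
fit('top','square_lid',(.58,.03,53),M,.05)
from g import *
go(.459,.0465,.12,90)"
```

```text
time: 10.23
tool_pos: [0.5823, 0.0306, 0.1647]
tool_rot: [0.003, 0.449, 0.893, 0.001]
contact_force: [-0.2, -0.7, -1.4]
gripper_width: 0.498
wrist square_lid 0.582 0.031 yaw 53 IoU 0.94
top square_lid 0.568 0.031 yaw 44 IoU 0.11
tx 8.44 ty -8.72 tz 4.01 | wx -0.2 wy -0.1 wz 36.6 | cur yaw 126.6 j6 -2.28 rows>=3.1 / 5.1 t 10.4
```

```bash
python3 -m crank '[{"tx":2.8,"ty":-2.9,"tz":0,"wx":0,"wy":0,"wz":7,"jaw":0.2},{"tx":5.6,"ty":-5.8,"tz":1,"wx":0,"wy":0,"wz":14,"jaw":0.2},{"tx":8.4,"ty":-8.7,"tz":2,"wx":0,"wy":0,"wz":21,"jaw":0.2},{"tx":8.4,"ty":-8.7,"tz":4,"wx":0,"wy":0,"wz":28,"jaw":0.2},{"tx":8.4,"ty":-8.7,"tz":4,"wx":0,"wy":0,"wz":36.5,"jaw":0.2},{"tx":8.4,"ty":-8.7,"tz":4,"wx":0,"wy":0,"wz":36.5,"jaw":0.2},{"tx":8.4,"ty":-8.7,"tz":4,"wx":0,"wy":0,"wz":36.5,"jaw":0.2}]'
python3 -c "
from fit import *
M=model('wrist');manip.grab_frame('wrist')
fit('wrist','small_round_lid',(.459,.0465,0),M)
from g import *
go(.459,.0465,.042,90)"
```

```text
time: 11.02
tool_pos: [0.4601, 0.0463, 0.1208]
tool_rot: [-0.001, 0.706, 0.708, -0.0]
contact_force: [0.0, 0.4, -0.2]
gripper_width: 0.6
wrist small_round_lid 0.459 0.046 yaw -1 IoU 0.96
tx 0.03 ty -0.22 tz 7.98 | wx 0.0 wy 0.0 wz 0.2 | cur yaw 90.2 j6 -1.64 rows>=1.9 / 0.0 t 11.1
```

```bash
python3 -m crank '[{"tx":0,"ty":-0.2,"tz":4,"wx":0,"wy":0,"wz":0,"jaw":0.2},{"tx":0,"ty":-0.2,"tz":7,"wx":0,"wy":0,"wz":0,"jaw":0.2},{"tx":0,"ty":-0.2,"tz":7.9,"wx":0,"wy":0,"wz":0,"jaw":0.2},{"tx":0,"ty":-0.2,"tz":7.9,"wx":0,"wy":0,"wz":0,"jaw":0.2},{"tx":0,"ty":-0.2,"tz":7.9,"wx":0,"wy":0,"wz":0,"jaw":0.2}]'
python3 -m crank '[{"tx":0,"ty":0,"tz":0,"wx":0,"wy":0,"wz":0,"jaw":-1},{"tx":0,"ty":0,"tz":0,"wx":0,"wy":0,"wz":0,"jaw":-1},{"tx":0,"ty":0,"tz":0,"wx":0,"wy":0,"wz":0,"jaw":-1},{"tx":0,"ty":0,"tz":0,"wx":0,"wy":0,"wz":0,"jaw":-1},{"tx":0,"ty":0,"tz":0,"wx":0,"wy":0,"wz":0,"jaw":-1}]'
```

```text
time: 11.53
tool_pos: [0.459, 0.0461, 0.043]
tool_rot: [-0.0, 0.706, 0.708, -0.0]
contact_force: [-0.5, -0.3, 0.8]
gripper_width: 0.595
time: 11.95
tool_pos: [0.4605, 0.0463, 0.045]
tool_rot: [0.001, 0.706, 0.708, 0.001]
contact_force: [-1.6, 0.8, 6.5]
gripper_width: 0.25
```

```bash
python3 -m crank '[{"tx":0,"ty":0,"tz":-4,"wx":0,"wy":0,"wz":0,"jaw":-1},{"tx":0,"ty":0,"tz":-8,"wx":0,"wy":0,"wz":0,"jaw":-1},{"tx":0,"ty":0,"tz":-12,"wx":0,"wy":0,"wz":0,"jaw":-1},{"tx":0,"ty":0,"tz":-15,"wx":0,"wy":0,"wz":0,"jaw":-1},{"tx":4,"ty":0.3,"tz":-15,"wx":0,"wy":0,"wz":0,"jaw":-1},{"tx":8,"ty":0.7,"tz":-15,"wx":0,"wy":0,"wz":0,"jaw":-1},{"tx":12,"ty":1,"tz":-15,"wx":0,"wy":0,"wz":0,"jaw":-1},{"tx":14,"ty":1,"tz":-15,"wx":0,"wy":0,"wz":0,"jaw":-1}]'
python3 -c "
from fit import *
def tri(a,b):
    A=model('top');B=model('scene')
    P=cv2.triangulatePoints(A[0]@np.c_[A[1],A[2]],B[0]@np.c_[B[1],B[2]],np.array(a,float),np.array(b,float)).ravel();P=P[:3]/P[3]
    return P.round(3),np.round(proj('top',P)-a,1)
print(tri((190,224),(218,122)),tri((218,210),(256,112)))
cv2.imwrite('pics/w4.png',manip.grab_frame('wrist'))
from g import *
go(.481,.302,.20,90)"
```

```text
time: 12.62
tool_pos: [0.4686, 0.1896, 0.194]
tool_rot: [0.0, 0.706, 0.708, 0.002]
contact_force: [0.7, -0.0, -0.2]
gripper_width: 0.25
(array([0.508, 0.357, 0.166]), array([-1.6,  3.1])) (array([0.545, 0.282, 0.205]), array([ 1.6, -2.7]))
tx 11.07 ty 1.35 tz -0.59 | wx 0.1 wy -0.2 wz 0.3 | cur yaw 90.3 j6 -1.34 rows>=2.7 / 0.1 t 12.7
```

View pics/w4.png

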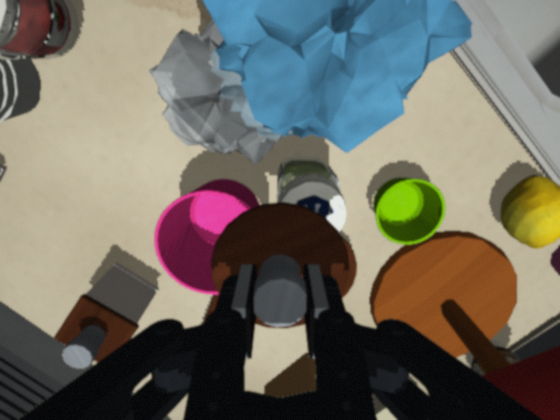

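Run:
```python
import cv2,numpy as np
c=lambda f,x,y,w,h,s:cv2.resize(cv2.imread(f)[y:y+h,x:x+w],None,fx=s,fy=s,interpolation=cv2.INTER_CUBIC)
a=c("pics/top0.png",170,180,66,66,6)[:396,:396]; b=c("pics/scene0.png",200,70,66,66,6); d=c("pics/w1.png",430,240,130,90,3)
o=np.zeros((396+204,792,3),np.uint8); o[:396,:396]=a;o[:396,396:]=b;d=d[:204];o[396:396+d.shape[0],:d.shape[1]]=d
cv2.imwrite("pics/mug.png",o)
```

```text
(no output)
```

View pics/mug.png

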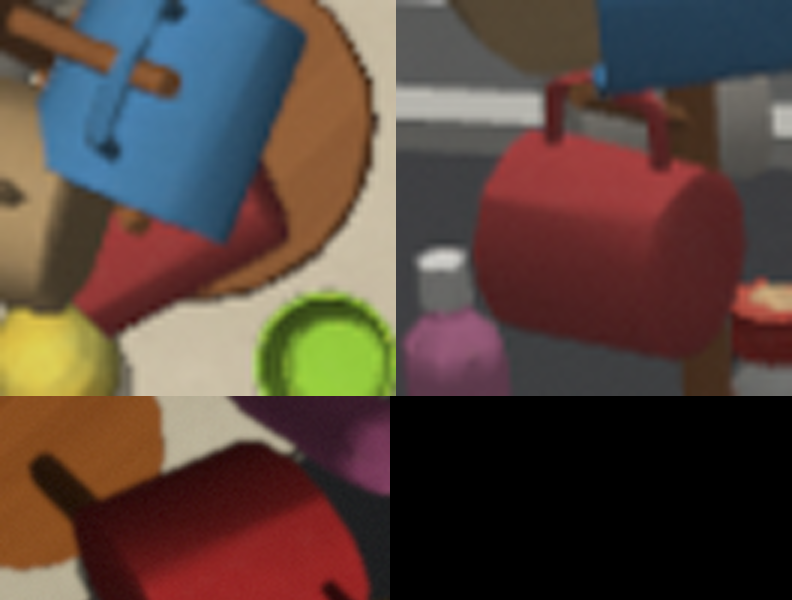

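Run:
```python
from h import *
import pickle
W=pickle.load(open("w1.pkl","rb"));A=model("top");B=model("scene")
def tri(P1,a,P2,b):
    P=cv2.triangulatePoints(P1[0]@np.c_[P1[1],P1[2]],P2[0]@np.c_[P2[1],P2[2]],np.array(a,float),np.array(b,float)).ravel();P=P[:3]/P[3]
    return P.round(3),np.round(proj(0,P,P1)-a,1)
print(tri(A,(218,219.2),B,(243,113)),tri(A,(187.5,235.8),B,(214,111)))
print(tri(A,(218,219.2),W,(456,279.7)),tri(A,(187.5,235.8),W,(513,254.7)))
for z in(.15,.18,.21): print(z,ray(0,(218,219.2),z,A)[:2].round(3),ray(0,(187.5,235.8),z,A)[:2].round(3),ray(0,(456,279.7),z,W)[:2].round(3),ray(0,(513,254.7),z,W)[:2].round(3))
```

```text
(array([0.521, 0.285, 0.209]), array([ 0.3, -0.5])) (array([0.489, 0.35 , 0.199]), array([ 0.3, -0.6]))
(array([0.522, 0.289, 0.184]), array([ 0.1, -0.1])) (array([0.49 , 0.354, 0.179]), array([ 0.6, -0.7]))
0.15 [0.524 0.295] [0.49  0.363] [0.542 0.308] [0.506 0.374]
0.18 [0.522 0.29 ] [0.489 0.355] [0.525 0.291] [0.492 0.352]
0.21 [0.52  0.285] [0.488 0.348] [0.507 0.274] [0.477 0.33 ]
```

```bash
sed -i 's/def go(x,y,z,yaw=None):/def go(x,y,z,yaw=None,wx=0):/; s/tgt=Ro.from_euler("ZX",\[np.radians(cur+e),np.pi\])/tgt=Ro.from_euler("ZX",[np.radians(cur+e),np.pi])*Ro.from_euler("x",np.radians(wx))/' g.py
python3 -m crank '[{"tx":-5,"ty":-0.3,"tz":0,"wx":0,"wy":0,"wz":0,"jaw":-1},{"tx":-9,"ty":-0.6,"tz":0,"wx":0,"wy":0,"wz":0,"jaw":-1},{"tx":-13,"ty":-1,"tz":0,"wx":0,"wy":0,"wz":0,"jaw":-1},{"tx":-15,"ty":-1,"tz":4,"wx":0,"wy":0,"wz":0,"jaw":-1},{"tx":-15,"ty":-1,"tz":8,"wx":0,"wy":0,"wz":0,"jaw":-1},{"tx":-15,"ty":-1,"tz":11,"wx":0,"wy":0,"wz":0,"jaw":-1},{"tx":-15,"ty":-1,"tz":13,"wx":0,"wy":0,"wz":0,"jaw":-1},{"tx":-15,"ty":-1,"tz":14,"wx":0,"wy":0,"wz":0,"jaw":-1}]'
python3 -m crank '[{"tx":0,"ty":0,"tz":0.5,"wx":0,"wy":0,"wz":0,"jaw":-1},{"tx":0,"ty":0,"tz":0.8,"wx":0,"wy":0,"wz":0,"jaw":-1},{"tx":0,"ty":0,"tz":0.8,"wx":0,"wy":0,"wz":0,"jaw":-1}]'
```

```text
time: 13.33
tool_pos: [0.4561, 0.036, 0.0494]
tool_rot: [-0.002, 0.707, 0.707, -0.002]
contact_force: [-0.0, 0.4, -1.0]
gripper_width: 0.252
time: 13.58
tool_pos: [0.4598, 0.0363, 0.0459]
tool_rot: [0.001, 0.706, 0.708, 0.001]
contact_force: [-0.5, 0.1, 0.1]
gripper_width: 0.254
```

```bash
python3 -m crank '[{"tx":0,"ty":0,"tz":0.2,"wx":0,"wy":0,"wz":0,"jaw":-1},{"tx":0,"ty":0,"tz":0.2,"wx":0,"wy":0,"wz":0,"jaw":0.2},{"tx":0,"ty":0,"tz":0.2,"wx":0,"wy":0,"wz":0,"jaw":0.2},{"tx":0,"ty":0,"tz":0.2,"wx":0,"wy":0,"wz":0,"jaw":0.2},{"tx":0,"ty":0,"tz":-4,"wx":0,"wy":0,"wz":-7,"jaw":0.2},{"tx":0,"ty":0,"tz":-7,"wx":0,"wy":0,"wz":-14,"jaw":0.2},{"tx":0,"ty":0,"tz":-7,"wx":0,"wy":0,"wz":-21,"jaw":0.2},{"tx":0,"ty":0,"tz":-7,"wx":0,"wy":0,"wz":-26,"jaw":0.2}]'
python3 -m crank '[{"tx":0,"ty":-1,"tz":0,"wx":-7,"wy":0,"wz":0,"jaw":0.2},{"tx":0,"ty":-2,"tz":0,"wx":-14,"wy":0,"wz":0,"jaw":0.2},{"tx":0,"ty":-3,"tz":0,"wx":-20,"wy":0,"wz":0,"jaw":0.2},{"tx":0,"ty":-3,"tz":0,"wx":-20,"wy":0,"wz":0,"jaw":0.2},{"tx":0,"ty":-3,"tz":0,"wx":-20,"wy":0,"wz":0,"jaw":0.2}]'
python3 -c "
from fit import *
M=model('wrist');manip.grab_frame('wrist')
k=fit('wrist','small_round_lid',(.459,.0365,0),M)
from g import *
y=np.array([np.cos(np.radians(26)),np.sin(np.radians(26))])
p=np.array(k[:2])-.0045*y; go(*p,.046,116,-20)"
```

```text
time: 14.25
tool_pos: [0.4608, 0.0361, 0.1179]
tool_rot: [0.003, 0.527, 0.85, 0.001]
contact_force: [0.8, 0.4, -1.2]
gripper_width: 0.595
time: 14.67
tool_pos: [0.4305, 0.0226, 0.1139]
tool_rot: [0.092, 0.522, 0.835, 0.147]
contact_force: [0.7, -0.2, 1.2]
gripper_width: 0.599
wrist small_round_lid 0.460 0.037 yaw 3 IoU 0.95
tx 0.04 ty 0.07 tz 7.47 | wx 0.1 wy 0.0 wz 0.1 | cur yaw 116.1 j6 -2.38 rows>=1.8 / 0.0 t 14.8
```

Straight along the tool axis. Good.

```bash
python3 -m crank '[{"tx":0,"ty":0.1,"tz":4,"wx":0,"wy":0,"wz":0,"jaw":0.2},{"tx":0,"ty":0.1,"tz":6.5,"wx":0,"wy":0,"wz":0,"jaw":0.2},{"tx":0,"ty":0.1,"tz":7.4,"wx":0,"wy":0,"wz":0,"jaw":0.2},{"tx":0,"ty":0.1,"tz":7.4,"wx":0,"wy":0,"wz":0,"jaw":0.2}]'
python3 -m crank '[{"tx":0,"ty":0,"tz":0,"wx":0,"wy":0,"wz":0,"jaw":0.2},{"tx":0,"ty":0,"tz":0,"wx":0,"wy":0,"wz":0,"jaw":-1},{"tx":0,"ty":0,"tz":0,"wx":0,"wy":0,"wz":0,"jaw":-1},{"tx":0,"ty":0,"tz":0,"wx":0,"wy":0,"wz":0,"jaw":-1},{"tx":0,"ty":0,"tz":0,"wx":0,"wy":0,"wz":0,"jaw":-1},{"tx":0,"ty":0,"tz":0,"wx":0,"wy":0,"wz":0,"jaw":-1}]'
python3 -c "
from g import *
go(.458,.035,.046,116,-20); print(T()[0]['tool_pos'])"
```

```text
time: 15.1
tool_pos: [0.4551, 0.0357, 0.0432]
tool_rot: [0.089, 0.521, 0.836, 0.146]
contact_force: [0.1, -0.1, -0.6]
gripper_width: 0.597
time: 15.6
tool_pos: [0.4565, 0.0344, 0.0471]
tool_rot: [0.093, 0.521, 0.835, 0.148]
contact_force: [-1.9, 1.3, 6.2]
gripper_width: 0.255
tx -0.02 ty 0.11 tz 0.16 | wx 0.2 wy 0.0 wz 0.1 | cur yaw 116.1 j6 -2.39 rows>=0.0 / 0.0 t 15.6
[0.4564816  0.03444025 0.04712377]
```

```bash
python3 -c "
from g import *
go(.4565,.0345,.21,116,-20); go(.4406,.2815,.21,116,-20); go(.4406,.2815,.184,116,-20)"
```

```text
tx -0.02 ty 5.62 tz -15.29 | wx 0.2 wy 0.0 wz 0.1 | cur yaw 116.1 j6 -2.39 rows>=3.9 / 0.0 t 15.6
tx 22.86 ty 14.49 tz -12.07 | wx 0.2 wy 0.0 wz 0.1 | cur yaw 116.1 j6 -2.39 rows>=7.1 / 0.0 t 15.6
tx 22.87 ty 13.59 tz -9.63 | wx 0.2 wy 0.0 wz 0.1 | cur yaw 116.1 j6 -2.39 rows>=6.8 / 0.0 t 15.6
```

```bash
python3 -m crank '[{"tx":0,"ty":1.4,"tz":-3.8,"wx":0,"wy":0,"wz":0,"jaw":-1},{"tx":0,"ty":2.8,"tz":-7.6,"wx":0,"wy":0,"wz":0,"jaw":-1},{"tx":0,"ty":4.2,"tz":-11.5,"wx":0,"wy":0,"wz":0,"jaw":-1},{"tx":0,"ty":5.6,"tz":-15.3,"wx":0,"wy":0,"wz":0,"jaw":-1},{"tx":4,"ty":7,"tz":-14.8,"wx":0,"wy":0,"wz":0,"jaw":-1},{"tx":8,"ty":8.5,"tz":-14.3,"wx":0,"wy":0,"wz":0,"jaw":-1},{"tx":12,"ty":10,"tz":-13.7,"wx":0,"wy":0,"wz":0,"jaw":-1}]'
python3 -c "
from g import *
go(.4406,.2815,.184,116,-20);print(T()[0]['gripper_width'])"
```

```text
time: 16.18
tool_pos: [0.4454, 0.1595, 0.2104]
tool_rot: [0.094, 0.522, 0.834, 0.148]
contact_force: [1.0, 0.3, -0.0]
gripper_width: 0.251
tx 11.19 ty 3.68 tz 4.15 | wx 0.2 wy 0.1 wz -0.1 | cur yaw 115.9 j6 -1.93 rows>=3.0 / 0.0 t 16.2
0.2506441162064832
```

```bash
python3 -m crank '[{"tx":4,"ty":1.5,"tz":0.5,"wx":0,"wy":0,"wz":0,"jaw":-1},{"tx":8,"ty":3,"tz":1.5,"wx":0,"wy":0,"wz":0,"jaw":-1},{"tx":11,"ty":3.6,"tz":3.5,"wx":0,"wy":0,"wz":0,"jaw":-1},{"tx":11,"ty":3.6,"tz":4.1,"wx":0,"wy":0,"wz":0,"jaw":-1},{"tx":11,"ty":3.6,"tz":4.1,"wx":0,"wy":0,"wz":0,"jaw":-1},{"tx":11,"ty":3.6,"tz":4.1,"wx":0,"wy":0,"wz":0,"jaw":-1}]'
python3 -c "
from fit import *
M=model('wrist');cv2.imwrite('pics/w5.png',manip.grab_frame('wrist'))
k=fit('wrist','small_cup',(.481,.302,0),M)
from g import *
s=T()[0]['tool_pos'];print(s)
fit('wrist','small_round_lid',(s[0]+.0035,s[1]+.0025,0),M,s[2]-.047)
fit('top','small_cup',(.481,.302,0))
go(.4775,.2995,.071,116,-20)"
```

```text
time: 16.68
tool_pos: [0.439, 0.2786, 0.1813]
tool_rot: [0.092, 0.521, 0.836, 0.146]
contact_force: [-0.2, -0.3, -0.5]
gripper_width: 0.25
wrist small_cup 0.482 0.302 yaw 6 IoU 0.67
[0.4401401  0.27797327 0.18278553]
wrist small_round_lid 0.442 0.280 yaw 11 IoU 0.83
top small_cup 0.479 0.302 yaw 12 IoU 0.91
tx 0.32 ty 0.16 tz 12.00 | wx 0.1 wy 0.0 wz -0.0 | cur yaw 116.0 j6 -1.62 rows>=2.9 / 0.0 t 16.9
```

View pics/w5.png

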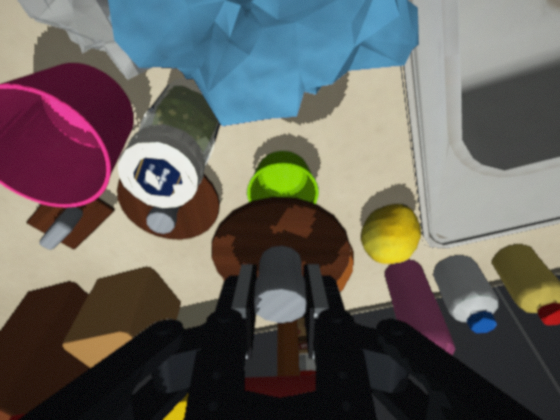

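```bash
python3 -m crank '[{"tx":0.3,"ty":0.2,"tz":3,"wx":0,"wy":0,"wz":0,"jaw":-1},{"tx":0.3,"ty":0.2,"tz":6,"wx":0,"wy":0,"wz":0,"jaw":-1},{"tx":0.3,"ty":0.2,"tz":8.5,"wx":0,"wy":0,"wz":0,"jaw":-1},{"tx":0.3,"ty":0.2,"tz":9.5,"wx":0,"wy":0,"wz":0,"jaw":-1},{"tx":0.3,"ty":0.2,"tz":9.5,"wx":0,"wy":0,"wz":0,"jaw":-1},{"tx":0.3,"ty":0.2,"tz":9.5,"wx":0,"wy":0,"wz":0,"jaw":-1}]'
python3 -c "
from g import *
go(.4775,.2995,.071,116,-20)"
```

```text
time: 17.38
tool_pos: [0.4695, 0.2964, 0.0941]
tool_rot: [0.092, 0.522, 0.835, 0.147]
contact_force: [-0.0, -0.1, 0.2]
gripper_width: 0.252
tx -0.07 ty 0.01 tz 2.46 | wx 0.0 wy -0.0 wz 0.0 | cur yaw 116.0 j6 -1.61 rows>=0.6 / 0.0 t 17.4
```

```bash
python3 -m crank '[{"tx":0,"ty":0,"tz":1,"wx":0,"wy":0,"wz":0,"jaw":-1},{"tx":0,"ty":0,"tz":1.8,"wx":0,"wy":0,"wz":0,"jaw":-1},{"tx":0,"ty":0,"tz":2.4,"wx":0,"wy":0,"wz":0,"jaw":-1},{"tx":0,"ty":0,"tz":2.6,"wx":0,"wy":0,"wz":0,"jaw":-1},{"tx":0,"ty":0,"tz":2.6,"wx":0,"wy":0,"wz":0,"jaw":-1},{"tx":0,"ty":0,"tz":2.6,"wx":0,"wy":0,"wz":0,"jaw":-1}]'
```

```text
time: 17.88
tool_pos: [0.4788, 0.3016, 0.071]
tool_rot: [0.093, 0.521, 0.835, 0.149]
contact_force: [0.9, -0.7, 4.7]
gripper_width: 0.247
```

```bash
python3 -m crank '[{"tx":0,"ty":0,"tz":0,"wx":0,"wy":0,"wz":0,"jaw":0},{"tx":0,"ty":0,"tz":0,"wx":0,"wy":0,"wz":0,"jaw":0},{"tx":0,"ty":0,"tz":0,"wx":0,"wy":0,"wz":0,"jaw":0},{"tx":0,"ty":0,"tz":-3,"wx":0,"wy":0,"wz":0,"jaw":0},{"tx":0,"ty":0,"tz":-7,"wx":0,"wy":0,"wz":0,"jaw":0},{"tx":0,"ty":0,"tz":-11,"wx":0,"wy":0,"wz":0,"jaw":0},{"tx":0,"ty":0,"tz":-13,"wx":0,"wy":0,"wz":0,"jaw":0},{"tx":0,"ty":0,"tz":-13,"wx":0,"wy":0,"wz":0,"jaw":0}]'
python3 -c "
from fit import *
M=model('wrist');cv2.imwrite('pics/w6.png',manip.grab_frame('wrist'))
fit('wrist','small_round_lid',(.481,.302,0),M,.024)
fit('wrist','big_round_lid',(.548,.22,0),M)
from g import *
go(.4406,.2815,.21,116,-20);
go(.548,.22,.042,116,-20);
go(.548,.22,.042,90,0);
"
```

```text
time: 18.55
tool_pos: [0.4388, 0.2822, 0.1976]
tool_rot: [0.095, 0.52, 0.835, 0.151]
contact_force: [0.2, 0.1, 0.7]
gripper_width: 0.502
wrist small_round_lid 0.482 0.303 yaw -0 IoU 0.96
wrist big_round_lid 0.550 0.219 yaw 7 IoU 0.58
tx -0.13 ty 1.05 tz -1.75 | wx -0.1 wy -0.0 wz 0.1 | cur yaw 116.1 j6 -1.61 rows>=0.5 / 0.0 t 18.7
tx -10.39 ty 1.86 tz 16.40 | wx -0.1 wy -0.0 wz 0.1 | cur yaw 116.1 j6 -1.61 rows>=4.7 / 0.0 t 18.7
tx -10.39 ty 1.86 tz 16.40 | wx 19.5 wy -4.5 wz 25.8 | cur yaw 116.1 j6 -1.61 rows>=4.7 / 4.6 t 18.7
```

View pics/w6.png

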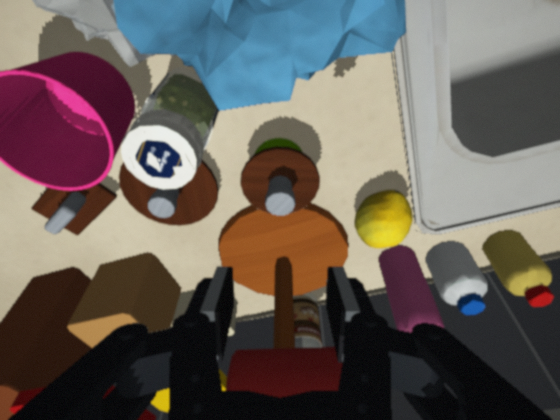

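```bash
python3 -c "
from g import *
go(.45,.19,.2,158,-12); go(.540,.1996,.134,158,-12)
"
```

```text
tx -8.77 ty -2.28 tz -1.90 | wx 7.5 wy 11.5 wz -40.3 | cur yaw 116.1 j6 -1.61 rows>=2.2 / 5.9 t 18.7
tx -11.86 ty 3.47 tz 7.20 | wx 7.5 wy 11.5 wz -40.3 | cur yaw 116.1 j6 -1.61 rows>=3.4 / 5.9 t 18.7
```

```bash
python3 -m crank '[{"tx":-4,"ty":-1,"tz":-1,"wx":1.2,"wy":1.9,"wz":-6.7,"jaw":0.1},{"tx":-8.8,"ty":-2.3,"tz":-1.9,"wx":2.5,"wy":3.8,"wz":-13.4,"jaw":0.1},{"tx":-8.8,"ty":-2.3,"tz":-1.9,"wx":3.8,"wy":5.8,"wz":-20,"jaw":0.1},{"tx":-10,"ty":0,"tz":2,"wx":5,"wy":7.7,"wz":-27,"jaw":0.1},{"tx":-11,"ty":2,"tz":5,"wx":6.2,"wy":9.6,"wz":-33.6,"jaw":0.1},{"tx":-11.8,"ty":3.4,"tz":7.1,"wx":7.5,"wy":11.5,"wz":-40.3,"jaw":0.1},{"tx":-11.8,"ty":3.4,"tz":7.1,"wx":7.5,"wy":11.5,"wz":-40.3,"jaw":0.1},{"tx":-11.8,"ty":3.4,"tz":7.1,"wx":7.5,"wy":11.5,"wz":-40.3,"jaw":0.1}]'
python3 -m crank '[{"tx":0,"ty":0,"tz":0,"wx":0,"wy":0,"wz":0,"jaw":0.1},{"tx":0,"ty":0,"tz":0,"wx":0,"wy":0,"wz":0,"jaw":0.1}]'
python3 -c "
from fit import *
M=model('wrist');cv2.imwrite('pics/w7.png',manip.grab_frame('wrist'))
fit('wrist','big_round_lid',(.548,.22,0),M)
fit('top','big_round_lid',(.548,.22,0))
from g import *
go(.547,.217,.046,158,-12);
"
```

```text
time: 19.37
tool_pos: [0.5389, 0.1993, 0.1308]
tool_rot: [0.017, 0.19, 0.976, 0.102]
contact_force: [0.0, -0.0, 0.7]
gripper_width: 0.548
time: 19.53
tool_pos: [0.5387, 0.2001, 0.1351]
tool_rot: [0.02, 0.191, 0.976, 0.103]
contact_force: [0.2, 0.5, 0.5]
gripper_width: 0.55
wrist big_round_lid 0.548 0.220 yaw 6 IoU 0.85
top big_round_lid 0.547 0.220 yaw 11 IoU 0.95
tx -0.09 ty -0.10 tz 9.26 | wx 0.1 wy 0.2 wz -0.0 | cur yaw 158.0 j6 -2.68 rows>=2.2 / 0.0 t 19.7
```

View pics/w7.png

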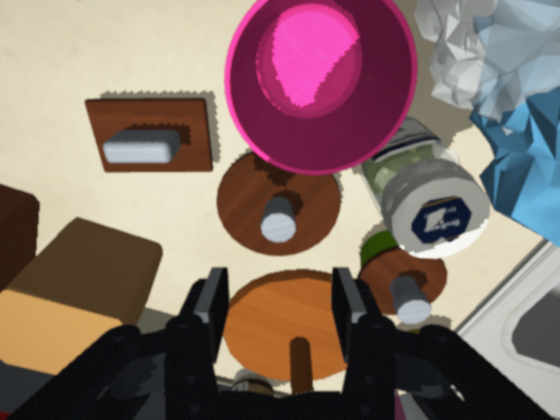

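```bash
python3 -m crank '[{"tx":-0.1,"ty":0,"tz":3.5,"wx":0,"wy":0,"wz":0,"jaw":0.1},{"tx":-0.1,"ty":0,"tz":6.5,"wx":0,"wy":0,"wz":0,"jaw":0.1},{"tx":-0.1,"ty":0,"tz":8.3,"wx":0,"wy":0,"wz":0,"jaw":0.1},{"tx":-0.1,"ty":0,"tz":8.9,"wx":0,"wy":0,"wz":0,"jaw":0.1},{"tx":-0.1,"ty":0,"tz":8.9,"wx":0,"wy":0,"wz":0,"jaw":0.1},{"tx":-0.1,"ty":0,"tz":8.9,"wx":0,"wy":0,"wz":0,"jaw":0.1}]'
python3 -m crank '[{"tx":0,"ty":0,"tz":0,"wx":0,"wy":0,"wz":0,"jaw":-1},{"tx":0,"ty":0,"tz":0,"wx":0,"wy":0,"wz":0,"jaw":-1},{"tx":0,"ty":0,"tz":0,"wx":0,"wy":0,"wz":0,"jaw":-1},{"tx":0,"ty":0,"tz":0,"wx":0,"wy":0,"wz":0,"jaw":-1},{"tx":0,"ty":0,"tz":0,"wx":0,"wy":0,"wz":0,"jaw":-1}]'
python3 -c "
from g import *
print(T()[0]['tool_pos']);go(.547,.217,.16,158,-12);go(.492,.135,.16,158,-12)"
```

```text
time: 20.18
tool_pos: [0.5481, 0.2171, 0.0504]
tool_rot: [0.022, 0.19, 0.976, 0.104]
contact_force: [0.4, 0.1, -0.1]
gripper_width: 0.546
time: 20.6
tool_pos: [0.5491, 0.2171, 0.0517]
tool_rot: [0.023, 0.19, 0.976, 0.104]
contact_force: [-2.4, -1.4, 7.2]
gripper_width: 0.243
[0.54914949 0.21710429 0.05168644]
tx 0.15 ty 2.21 tz -10.61 | wx 0.2 wy 0.3 wz 0.0 | cur yaw 158.0 j6 -2.69 rows>=2.6 / 0.0 t 20.6
tx 2.17 ty -7.24 tz -12.66 | wx 0.2 wy 0.3 wz 0.0 | cur yaw 158.0 j6 -2.69 rows>=3.5 / 0.0 t 20.6
```

```bash
python3 -m crank '[{"tx":0.05,"ty":0.8,"tz":-4,"wx":0,"wy":0,"wz":0,"jaw":-1},{"tx":0.1,"ty":1.6,"tz":-8,"wx":0,"wy":0,"wz":0,"jaw":-1},{"tx":0.15,"ty":2.2,"tz":-11,"wx":0,"wy":0,"wz":0,"jaw":-1},{"tx":0.7,"ty":-1,"tz":-11.5,"wx":0,"wy":0,"wz":0,"jaw":-1},{"tx":1.4,"ty":-4,"tz":-12,"wx":0,"wy":0,"wz":0,"jaw":-1},{"tx":2,"ty":-7.2,"tz":-12.6,"wx":0,"wy":0,"wz":0,"jaw":-1},{"tx":2,"ty":-7.2,"tz":-12.6,"wx":0,"wy":0,"wz":0,"jaw":-1},{"tx":2,"ty":-7.2,"tz":-12.6,"wx":0,"wy":0,"wz":0,"jaw":-1}]'
python3 -m crank '[{"tx":0,"ty":0,"tz":0,"wx":0,"wy":0,"wz":0,"jaw":-1},{"tx":0,"ty":0,"tz":0,"wx":0,"wy":0,"wz":0,"jaw":-1}]'
python3 -c "
from fit import *
from g import *
M=model('wrist');cv2.imwrite('pics/w8.png',manip.grab_frame('wrist'))
p=T()[0]['tool_pos']
fit('wrist','big_round_lid',(p[0],p[1],0),M,p[2]-.0517)
fit('top','cup',(.493,.138,0))
go(.4945,.135,.115,158,-12)"
```

```text
time: 21.27
tool_pos: [0.4921, 0.1337, 0.1573]
tool_rot: [0.021, 0.191, 0.976, 0.103]
contact_force: [0.7, -0.4, -1.7]
gripper_width: 0.247
time: 21.43
tool_pos: [0.4932, 0.1352, 0.1578]
tool_rot: [0.021, 0.189, 0.976, 0.104]
contact_force: [0.6, 0.2, -0.3]
gripper_width: 0.245
wrist big_round_lid 0.493 0.135 yaw 0 IoU 0.00
top cup 0.493 0.137 yaw 8 IoU 0.96
tx -0.14 ty -0.87 tz 4.15 | wx 0.1 wy 0.1 wz 0.1 | cur yaw 158.0 j6 -2.79 rows>=1.0 / 0.0 t 21.6
```

View pics/w8.png

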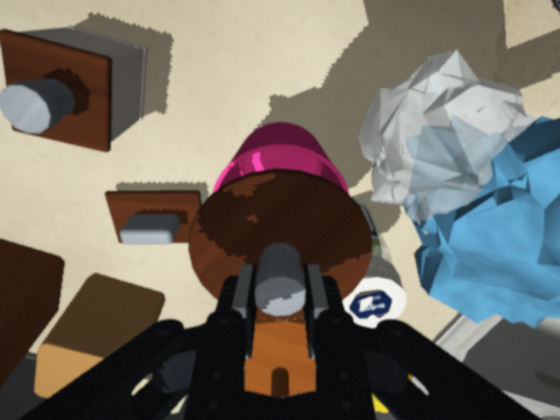

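```bash
python3 -m crank '[{"tx":-0.1,"ty":-0.3,"tz":1.5,"wx":0,"wy":0,"wz":0,"jaw":-1},{"tx":-0.1,"ty":-0.6,"tz":3,"wx":0,"wy":0,"wz":0,"jaw":-1},{"tx":-0.1,"ty":-0.8,"tz":3.8,"wx":0,"wy":0,"wz":0,"jaw":-1},{"tx":-0.1,"ty":-0.9,"tz":4.1,"wx":0,"wy":0,"wz":0,"jaw":-1},{"tx":-0.1,"ty":-0.9,"tz":4.1,"wx":0,"wy":0,"wz":0,"jaw":-1},{"tx":-0.1,"ty":-0.9,"tz":4.1,"wx":0,"wy":0,"wz":0,"jaw":-1}]'
```

```text
time: 22.08
tool_pos: [0.4944, 0.1348, 0.1164]
tool_rot: [0.022, 0.189, 0.976, 0.104]
contact_force: [-0.8, 1.4, 4.3]
gripper_width: 0.251
```

Contact at the expected height; release and back out, look toward the oblong lid.

```bash
python3 -m crank '[{"tx":0,"ty":0,"tz":0,"wx":0,"wy":0,"wz":0,"jaw":0},{"tx":0,"ty":0,"tz":0,"wx":0,"wy":0,"wz":0,"jaw":0},{"tx":0,"ty":0,"tz":0,"wx":0,"wy":0,"wz":0,"jaw":0},{"tx":0,"ty":0,"tz":-3,"wx":0,"wy":0,"wz":0,"jaw":0},{"tx":0,"ty":0,"tz":-7,"wx":0,"wy":0,"wz":0,"jaw":0},{"tx":0,"ty":0,"tz":-10,"wx":0,"wy":0,"wz":0,"jaw":0},{"tx":0,"ty":0,"tz":-10,"wx":0,"wy":0,"wz":0,"jaw":0}]'
python3 -c "
from fit import *
M=model('wrist');manip.grab_frame('wrist')
fit('wrist','big_round_lid',(.494,.138,0),M,.065)
fit('wrist','oblong_lid',(.6055,.139,-21),M)
from g import *
go(.6055,.139,.042,69,0);go(.6055,.139,.16,69,0);
"
```

```text
time: 22.67
tool_pos: [0.489, 0.1141, 0.2208]
tool_rot: [0.027, 0.19, 0.976, 0.104]
contact_force: [0.7, -0.5, 0.8]
gripper_width: 0.503
wrist big_round_lid 0.495 0.136 yaw 0 IoU 0.98
wrist oblong_lid 0.606 0.140 yaw -22 IoU 0.96
tx -10.20 ty 3.03 tz 18.12 | wx 9.6 wy -9.3 wz 88.6 | cur yaw 158.0 j6 -2.81 rows>=5.0 / 12.5 t 22.8
tx -10.22 ty 5.50 tz 6.58 | wx 9.6 wy -9.3 wz 88.6 | cur yaw 158.0 j6 -2.81 rows>=3.2 / 12.5 t 22.8
```

```bash
python3 -c "
from g import *
go(.56,.145,.2,113,-12);go(.586,.148,.135,68,-12)
"
```

```text
tx -5.78 ty 5.22 tz 2.42 | wx 0.1 wy -9.3 wz 44.0 | cur yaw 158.0 j6 -2.81 rows>=2.0 / 6.3 t 22.8
tx -8.07 ty 5.08 tz 9.05 | wx 0.1 wy -18.7 wz 88.0 | cur yaw 158.0 j6 -2.81 rows>=3.2 / 12.6 t 22.8
```

```bash
python3 -m crank '[{"tx":-1,"ty":1,"tz":0.4,"wx":0,"wy":-1.4,"wz":6.6,"jaw":0},{"tx":-2,"ty":2,"tz":0.8,"wx":0,"wy":-2.8,"wz":13.2,"jaw":0},{"tx":-3,"ty":3,"tz":1.2,"wx":0,"wy":-4.2,"wz":20,"jaw":0},{"tx":-4,"ty":4,"tz":1.6,"wx":0,"wy":-5.6,"wz":26.5,"jaw":0},{"tx":-5,"ty":5,"tz":2,"wx":0,"wy":-7,"wz":33,"jaw":0},{"tx":-5.8,"ty":5.2,"tz":2.4,"wx":0,"wy":-8.4,"wz":39.6,"jaw":0},{"tx":-5.8,"ty":5.2,"tz":2.4,"wx":0,"wy":-9.3,"wz":44,"jaw":0}]'
python3 -c "
from g import *
go(.586,.148,.135,68,-12)
"
```

```text
time: 23.4
tool_pos: [0.5596, 0.1452, 0.1967]
tool_rot: [0.056, 0.551, 0.828, 0.086]
contact_force: [0.2, -1.1, -1.0]
gripper_width: 0.501
tx -0.78 ty 1.23 tz 6.56 | wx -0.2 wy -9.4 wz 43.8 | cur yaw 112.8 j6 -1.89 rows>=1.6 / 6.3 t 23.4
```

```bash
python3 -m crank '[{"tx":0,"ty":0.2,"tz":1,"wx":0,"wy":-1.4,"wz":6.6,"jaw":0},{"tx":-0.2,"ty":0.4,"tz":2,"wx":0,"wy":-2.8,"wz":13.2,"jaw":0},{"tx":-0.3,"ty":0.6,"tz":3,"wx":0,"wy":-4.2,"wz":20,"jaw":0},{"tx":-0.5,"ty":0.8,"tz":4,"wx":0,"wy":-5.6,"wz":26.5,"jaw":0},{"tx":-0.7,"ty":1,"tz":5,"wx":0,"wy":-7,"wz":33,"jaw":0},{"tx":-0.8,"ty":1.2,"tz":6,"wx":0,"wy":-8.4,"wz":39.6,"jaw":0},{"tx":-0.8,"ty":1.2,"tz":6.5,"wx":0,"wy":-9.4,"wz":43.8,"jaw":0},{"tx":-0.8,"ty":1.2,"tz":6.5,"wx":0,"wy":-9.4,"wz":43.8,"jaw":0}]'
python3 -c "
from fit import *
from g import *
M=model('wrist');cv2.imwrite('pics/w9.png',manip.grab_frame('wrist'))
k=fit('wrist','oblong_lid',(.6055,.139,-21),M)
go(.6035,.141,.047,k[2]+90,-12)
"
```

```text
time: 24.07
tool_pos: [0.5844, 0.1477, 0.1347]
tool_rot: [0.085, 0.824, 0.558, 0.056]
contact_force: [0.2, -0.3, -0.1]
gripper_width: 0.503
wrist oblong_lid 0.606 0.139 yaw -22 IoU 0.97
tx 0.07 ty 0.02 tz 9.22 | wx -0.1 wy 0.0 wz 0.3 | cur yaw 68.4 j6 -0.98 rows>=2.2 / 0.0 t 24.2
```

View pics/w9.png

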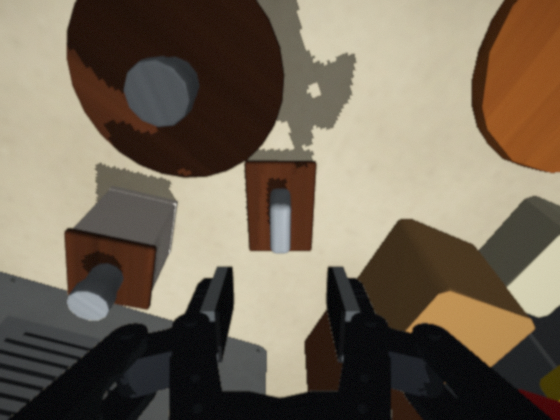

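```bash
python3 -m crank '[{"tx":0,"ty":0,"tz":3.5,"wx":0,"wy":0,"wz":0,"jaw":0},{"tx":0,"ty":0,"tz":6.5,"wx":0,"wy":0,"wz":0,"jaw":0},{"tx":0,"ty":0,"tz":8.5,"wx":0,"wy":0,"wz":0,"jaw":0},{"tx":0,"ty":0,"tz":9.1,"wx":0,"wy":0,"wz":0,"jaw":0},{"tx":0,"ty":0,"tz":9.1,"wx":0,"wy":0,"wz":0,"jaw":0}]'
python3 -m crank '[{"tx":0,"ty":0,"tz":0,"wx":0,"wy":0,"wz":0,"jaw":-1},{"tx":0,"ty":0,"tz":0,"wx":0,"wy":0,"wz":0,"jaw":-1},{"tx":0,"ty":0,"tz":0,"wx":0,"wy":0,"wz":0,"jaw":-1},{"tx":0,"ty":0,"tz":0,"wx":0,"wy":0,"wz":0,"jaw":-1},{"tx":0,"ty":0,"tz":0,"wx":0,"wy":0,"wz":0,"jaw":-1},{"tx":0,"ty":0,"tz":0,"wx":0,"wy":0,"wz":0,"jaw":-1}]'
python3 -c "
from g import *
print(T()[0]['tool_pos']);go(.604,.141,.20,68,-12)"
```

```text
time: 24.58
tool_pos: [0.6028, 0.1399, 0.0482]
tool_rot: [0.086, 0.823, 0.558, 0.057]
contact_force: [-0.2, 0.3, 0.1]
gripper_width: 0.501
time: 25.08
tool_pos: [0.6059, 0.1408, 0.053]
tool_rot: [0.088, 0.823, 0.558, 0.061]
contact_force: [-2.0, -0.3, 6.3]
gripper_width: 0.141
[0.60586618 0.14075366 0.05297284]
tx -0.01 ty 2.95 tz -14.41 | wx 0.3 wy -0.2 wz 0.2 | cur yaw 68.2 j6 -0.97 rows>=3.5 / 0.1 t 25.1
```

```bash
python3 -m crank '[{"tx":0,"ty":0.8,"tz":-4,"wx":0,"wy":0,"wz":0,"jaw":-1},{"tx":0,"ty":1.6,"tz":-8,"wx":0,"wy":0,"wz":0,"jaw":-1},{"tx":0,"ty":2.4,"tz":-11.8,"wx":0,"wy":0,"wz":0,"jaw":-1},{"tx":0,"ty":2.9,"tz":-14.4,"wx":0,"wy":0,"wz":0,"jaw":-1},{"tx":0,"ty":2.9,"tz":-14.4,"wx":0,"wy":0,"wz":0,"jaw":-1}]'
python3 -c "
from g import *
print(T()[0]['gripper_width']); go(.526,.02,.2,106,-12); go(.446,-.103,.19,144.5,-12)"
```

```text
time: 25.5
tool_pos: [0.6067, 0.1418, 0.2071]
tool_rot: [0.09, 0.823, 0.557, 0.066]
contact_force: [1.3, 0.1, 0.9]
gripper_width: 0.145
0.14453347663520574
tx -14.30 ty -3.04 tz -0.09 | wx 0.9 wy 7.7 wz -37.0 | cur yaw 68.2 j6 -1.00 rows>=3.5 / 5.3 t 25.5
tx -28.70 ty -6.03 tz 0.13 | wx 1.0 wy 16.0 wz -74.6 | cur yaw 68.2 j6 -1.00 rows>=7.0 / 10.7 t 25.5
```

```bash
python3 -m crank '[{"tx":-2.5,"ty":-0.5,"tz":0,"wx":0,"wy":1.4,"wz":-6.6,"jaw":-1},{"tx":-5,"ty":-1,"tz":0,"wx":0,"wy":2.7,"wz":-13.2,"jaw":-1},{"tx":-7.5,"ty":-1.5,"tz":0,"wx":0,"wy":4.1,"wz":-20,"jaw":-1},{"tx":-10,"ty":-2,"tz":0,"wx":0,"wy":5.4,"wz":-26.5,"jaw":-1},{"tx":-12.5,"ty":-2.6,"tz":0,"wx":0,"wy":6.8,"wz":-33,"jaw":-1},{"tx":-14.3,"ty":-3,"tz":0,"wx":0,"wy":7.7,"wz":-37,"jaw":-1}]'
python3 -c "
from g import *
print(T()[0]['gripper_width']);go(.446,-.103,.19,144.5,-12)"
```

```text
time: 26.0
tool_pos: [0.5207, 0.018, 0.1898]
tool_rot: [0.064, 0.597, 0.796, 0.083]
contact_force: [-0.6, -0.7, -0.3]
gripper_width: 0.143
0.14270066951321342
tx -9.52 ty -10.33 tz -2.19 | wx -0.1 wy 8.1 wz -37.4 | cur yaw 106.3 j6 -2.03 rows>=3.4 / 5.3 t 26.0
```

```bash
python3 -m crank '[{"tx":-2,"ty":-2.2,"tz":-0.5,"wx":0,"wy":1.4,"wz":-6.6,"jaw":-1},{"tx":-4,"ty":-4.3,"tz":-1,"wx":0,"wy":2.7,"wz":-13.2,"jaw":-1},{"tx":-6,"ty":-6.5,"tz":-1.4,"wx":0,"wy":4.2,"wz":-20,"jaw":-1},{"tx":-8,"ty":-8.7,"tz":-1.8,"wx":0,"wy":5.6,"wz":-26.5,"jaw":-1},{"tx":-9.5,"ty":-10.3,"tz":-2.2,"wx":0,"wy":7,"wz":-33,"jaw":-1},{"tx":-9.5,"ty":-10.3,"tz":-2.2,"wx":0,"wy":8.1,"wz":-37.4,"jaw":-1},{"tx":-9.5,"ty":-10.3,"tz":-2.2,"wx":0,"wy":8.1,"wz":-37.4,"jaw":-1},{"tx":-9.5,"ty":-10.3,"tz":-2.2,"wx":0,"wy":8.1,"wz":-37.4,"jaw":-1}]'
python3 -c "
from fit import *
from g import *
M=model('wrist');cv2.imwrite('pics/w10.png',manip.grab_frame('wrist'))
p=T()[0]['tool_pos']; print(p)
fit('wrist','oblong_lid',(p[0]+.002,p[1],54),M,p[2]-.053)
fit('wrist','butter_dish',(.448,-.103,54.5),M)
fit('top','butter_dish',(.448,-.103,54.5))
go(.446,-.103,.11,144.5,-12)"
```

```text
time: 26.67
tool_pos: [0.4472, -0.1014, 0.1907]
tool_rot: [0.032, 0.307, 0.946, 0.099]
contact_force: [-0.2, -0.7, -1.2]
gripper_width: 0.143
[ 0.4472828  -0.10087921  0.190778  ]
wrist oblong_lid 0.448 -0.101 yaw 54 IoU 0.79
wrist butter_dish 0.449 -0.104 yaw 54 IoU 0.76
top butter_dish 0.445 -0.105 yaw 85 IoU 0.05
tx -0.03 ty -1.97 tz 7.87 | wx -0.0 wy 0.0 wz -0.2 | cur yaw 144.3 j6 -3.06 rows>=1.9 / 0.0 t 26.9
```

View pics/w10.png

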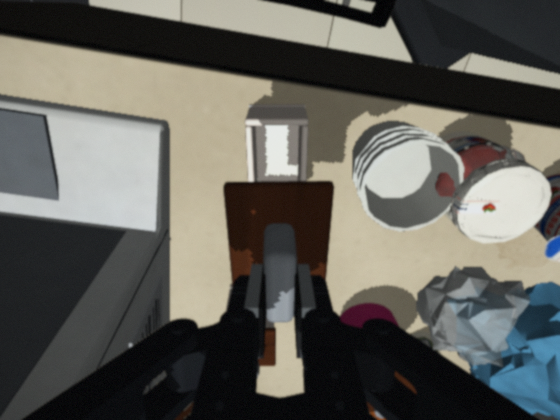

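```bash
python3 -m crank '[{"tx":0,"ty":-0.5,"tz":2.5,"wx":0,"wy":0,"wz":0,"jaw":-1},{"tx":0,"ty":-1,"tz":5,"wx":0,"wy":0,"wz":0,"jaw":-1},{"tx":0,"ty":-1.7,"tz":7,"wx":0,"wy":0,"wz":0,"jaw":-1},{"tx":0,"ty":-1.9,"tz":7.8,"wx":0,"wy":0,"wz":0,"jaw":-1},{"tx":0,"ty":-1.9,"tz":7.8,"wx":0,"wy":0,"wz":0,"jaw":-1},{"tx":0,"ty":-1.9,"tz":7.8,"wx":0,"wy":0,"wz":0,"jaw":-1}]'
python3 -c "
from fit import *
from g import *
M=model('wrist');manip.grab_frame('wrist')
p=T()[0]['tool_pos']; print(p)
fit('wrist','oblong_lid',(p[0]+.002,p[1],54),M,p[2]-.053)
go(.4465,-.103,.087,144.5,-12)"
```

```text
time: 27.37
tool_pos: [0.4463, -0.1028, 0.1114]
tool_rot: [0.032, 0.305, 0.947, 0.099]
contact_force: [0.7, -1.1, 0.0]
gripper_width: 0.147
[ 0.44693673 -0.1032979   0.11240471]
wrist oblong_lid 0.447 -0.102 yaw 55 IoU 0.78
tx 0.10 ty -0.54 tz 2.53 | wx 0.0 wy 0.2 wz -0.2 | cur yaw 144.3 j6 -3.10 rows>=0.6 / 0.0 t 27.5
```

```bash
python3 -m crank '[{"tx":0,"ty":-0.2,"tz":1,"wx":0,"wy":0,"wz":3,"jaw":-1},{"tx":0,"ty":-0.4,"tz":1.8,"wx":0,"wy":0,"wz":3,"jaw":-1},{"tx":0,"ty":-0.5,"tz":2.3,"wx":0,"wy":0,"wz":3,"jaw":-1},{"tx":0,"ty":-0.5,"tz":2.5,"wx":0,"wy":0,"wz":3,"jaw":-1},{"tx":0,"ty":-0.5,"tz":2.5,"wx":0,"wy":0,"wz":3,"jaw":-1},{"tx":0,"ty":-0.5,"tz":2.5,"wx":0,"wy":0,"wz":3,"jaw":-1}]'
```

```text
time: 27.97
tool_pos: [0.4473, -0.1039, 0.0876]
tool_rot: [0.031, 0.329, 0.939, 0.1]
contact_force: [-3.1, -1.5, 7.0]
gripper_width: 0.138
```

Seated with 7 N at the expected height. Release, back out, and verify everything.

```bash
python3 -m crank '[{"tx":0,"ty":0,"tz":0,"wx":0,"wy":0,"wz":0,"jaw":-0.2},{"tx":0,"ty":0,"tz":0,"wx":0,"wy":0,"wz":0,"jaw":-0.2},{"tx":0,"ty":0,"tz":0,"wx":0,"wy":0,"wz":0,"jaw":-0.2},{"tx":0,"ty":0,"tz":-4,"wx":0,"wy":0,"wz":2,"jaw":-0.2},{"tx":0,"ty":0,"tz":-8,"wx":0,"wy":0,"wz":5,"jaw":-0.2},{"tx":0,"ty":0,"tz":-12,"wx":0,"wy":0,"wz":12,"jaw":-0.2},{"tx":0,"ty":0,"tz":-14,"wx":0,"wy":0,"wz":19,"jaw":-0.2},{"tx":0,"ty":-4,"tz":-16,"wx":0,"wy":0,"wz":26,"jaw":-0.2}]'
python3 -m crank '[{"tx":0,"ty":0,"tz":-4,"wx":0,"wy":0,"wz":0,"jaw":-0.2},{"tx":0,"ty":0,"tz":-6,"wx":0,"wy":0,"wz":0,"jaw":-0.2},{"tx":0,"ty":0,"tz":-6,"wx":0,"wy":0,"wz":0,"jaw":-0.2}]'
python3 - <<'E'
from fit import *
Zh=dict(big_round_lid=.065,small_round_lid=.024,oblong_lid=.035,square_lid=.05)
H=dict(big_round_lid=(.4935,.1375,0),small_round_lid=(.481,.302,0),oblong_lid=(.448,-.103,54),square_lid=(.5805,.03,53))
ims=[]
for cam in("wrist","top","scene"):
    M=model(cam); im=manip.grab_frame(cam); ims.append(im.copy())
    for n in H: fit(cam,n,H[n],M,Zh[n])
    if cam!="wrist":
        for n in("spice","lemon"):
            q=manip.tip_of(cam,n)[:1]; print(n,[ray(cam,a["centre"],0,M)[:2].round(3) for a in q])
cv2.imwrite("pics/end.png",np.hstack([cv2.resize(ims[0],(400,300)),cv2.resize(ims[2][150:350,180:400],(400,364))[:300]]))
print(manip.state()["time"])
E
```

```text
time: 28.63
tool_pos: [0.4068, -0.1565, 0.2378]
tool_rot: [0.009, 0.531, 0.841, 0.105]
contact_force: [1.2, -1.8, 0.2]
gripper_width: 0.399
time: 28.88
tool_pos: [0.3979, -0.1703, 0.2975]
tool_rot: [0.011, 0.533, 0.84, 0.104]
contact_force: [-0.3, 0.3, 0.4]
gripper_width: 0.398
wrist big_round_lid 0.496 0.137 yaw 4 IoU 0.95
wrist small_round_lid 0.483 0.305 yaw 3 IoU 0.42
wrist oblong_lid 0.448 -0.104 yaw 52 IoU 0.96
square_lid not found
top big_round_lid 0.494 0.136 yaw -1 IoU 0.97
top small_round_lid 0.480 0.303 yaw 18 IoU 0.95
top oblong_lid 0.446 -0.104 yaw 52 IoU 0.92
top square_lid 0.580 0.031 yaw 54 IoU 0.95
spice [array([0.457, 0.216])]
lemon [array([0.48 , 0.409])]
scene big_round_lid 0.493 0.134 yaw 14 IoU 0.94
scene small_round_lid 0.481 0.310 yaw 4 IoU 0.52
scene oblong_lid 0.447 -0.103 yaw 52 IoU 0.95
scene square_lid 0.581 0.030 yaw 51 IoU 0.82
spice [array([0.458, 0.208])]
lemon [array([0.482, 0.419])]
29.8333
```

View pics/end.png

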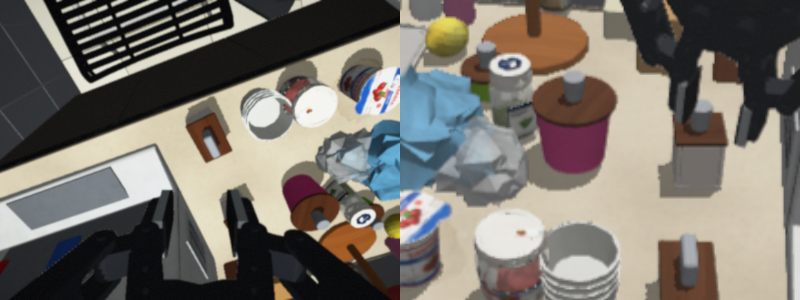

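All four lids lie flat on their vessels, and the arm is clear of everything.

```bash
python3 -c "
from plant import manip
print(manip.job_done())"
```

```text
the job is handed in; nothing more can be done
None
```

All four lids are on their own vessels and the job was handed in at about 30 s of the 104 s allowed. The small lid was first lifted upright, then set down and regrasped with the tool tilted 20°, because a hanging mug was too close to the small cup. The big and oblong lids were gripped with a 12° tilt.

**Final checks:**
- **Position:** the top camera puts each lid within about 3 mm of its vessel's centre and at its home height (overlap with the expected outline 0.92–0.97).
- **Rotation:** the oblong lid is at 52° on a dish at 54°, and the square lid at 54° on a dish at 53°.
- **Rest of the scene:** the last picture shows every lid flat, and the gripper hung well clear above the worktop. The spice jar and lemon read within about 8 mm of where they started, which is within the detector's error.

**Checks that disagreed or failed:**
- The wrist camera did not find the square lid.
- The small lid fitted poorly from the scene and wrist cameras (overlap 0.52 and 0.42), probably because other things partly hid it. The top view and an earlier close wrist view gave 0.95 and 0.96.
- An earlier top-camera check of the square lid, with the arm in the way, was also poor. The later one was good.
- The last joint came within about 0.04 rad of its limit over the butter dish, so I turned the oblong lid back about 3° before setting it down.

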